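# Change the sample tube in a polarimeter

## Robot

A 6-joint arm with a two-finger parallel gripper is mounted at the origin on a cart in front of the work surface, level with it; the furniture and walls round the work are solid. World frame = base frame: x ahead of the robot, y to its left, z up, the work surface at z = 0. Lengths are in m, angles in rad, forces in N, time in s.
With the tool pointing down it reaches from about 0.35 to 0.975 m from the base axis. Payload 4.9 kg.
Tool frame: the origin (TCP) lies on the centre line of the jaws, within the pads' length; the fingertips stand 11 mm ahead of it and the grasp point (between the pads) lies 8 mm behind it; z points along the fingers, y is the direction in which the jaws open and shut (so a half turn about z gives the same grasp; the last joint's range is limited). The gripper opens to 85 mm and grips with 20 to 120 N. Pads are 22 mm wide; open, the fingers measure 114 mm over their backs; the gripper's body (76 mm by 85 mm) begins 54 mm behind the grasp point. The pads swing forward as they close: fully open they stand 13 mm farther back than shut.
Start: joints at [-0.119, 0.053, 1.613, -0, 1.476, -0.119], TCP at [0.625, 0, 0.242] pointing down, gripper open.
Joint ranges: [-3.01, 3.01], [-1.01, 2.22], [0.06, 2.58], [-1.02, 4.17], [0.09, 2.62], [-3.14, 3.14]. Speed limits (rad/s): [2.57, 2.57, 3.14, 3.14, 3.14, 3.14].

## Interface

Orientations are given as a rotation vector (axis times angle).
In Python, from station import ctrl gives the robot as it stands.
- The arm moves only by the tool send_rows, never from a script. Its argument "series" is a list of rows, each an object of numbers: "tx", "ty", "tz": the shift along the tool's x, y, z in cm; "wx", "wy", "wz": the turn, a rotation vector about the tool's x, y, z in rad; "jaw": the closure, from 0 (fully open) to 1 (shut). In form: [{"tx": .., "ty": .., "tz": .., "wx": .., "wy": .., "wz": .., "jaw": ..}, ...]. A call has 1 to 5 rows; each row shifts and turns the pose as measured when the row begins, along the tool's axes as they then stand; what a row does not reach is not made up. A row lasts 1/8 s, in which the tool goes at most 62.5 mm and 10.7 degrees, less where a joint would pass 70% of its speed; a pose out of reach is approached as far as the arm can. A call is refused whole if a number of a shift passes 6.25 or a number of a turn 0.188, either way. A call with a gripper value outside its range is refused whole. The fingers move at their own pace and stop on an object; "squeeze" is the grip in N (left out, the last holds). Time passes only in rows, so rows that do not move let the fingers close. It gives the time, the measured TCP pose, the force and the opening at its end, in the units of the state.
- ctrl.get_obs(): the state, without advancing time (a new reading comes with each control period).
- ctrl.get_image(name): name is "scene" or "side" or "wrist"; returns the picture (384x512x3 uint8, red, green, blue); there is no depth.
- ctrl.camera_info(name): a dict with "mtx" (3x3 intrinsics, pixels), "R" (3x3) and "t" (3): a world point X has camera coordinates R X + t. Camera axes: x right, y down, z forward; pixel columns grow to the right and rows downward; lengths in m; the calibration is good to about 2 mm. The wrist camera is an equidistant fisheye: a pixel r from the principal point sees the ray r / f radians off the axis. A picture is of the moment at which its call begins: read the wrist's pose just before it. camera_info takes no time and is no camera call; for the wrist camera it gives the pose at the moment of the call.
- ctrl.finish_job(): hands the job in, once; it reports no verdict.
The state is a dict: "t": time; "q": joint angles; "dq": joint speeds; "effort": joint torques, N m; "tool_pos": TCP position; "tool_rot": TCP orientation; "contact_force": force on the tool from outside, world axes, zero at the start; "wrist_torque": the same for the moment, N m; "opening": finger opening in m.
Only numpy, scipy, OpenCV 4.12 (cv2) and the standard library are available. Lean on these libraries where they do the work, as an engineer would, in place of code of your own. Each camera call takes 0.05 s, during which the arm holds its last target.

## Task

The polarimeter's groove still holds the short tube of the last reading: put it back into the empty middle place of the tube rest. Then lay the longest tube lengthwise in the V-groove of the open bay, push it gently along the groove under the hood until its end is fully against the stop, and last of all shut the cover. Leave the third tube and the things standing about where they are.

Things in the scene. Friction and masses are not known exactly. Their poses are not given: they have to be found in the camera images.
- polarimeter: white bench polarimeter, fixed, 150 mm deep (x), 425 mm long (y), 112 mm high; origin on the bench under the groove at the middle of the open bay (y -110 to +110 mm). Its y axis runs along the V-groove, -y to hood and stop, +y to the lamp head; -x is its front. Before the bay a wall 80 mm high at x = -60 to -68 mm, behind it a wall 99 mm high from x = +66 mm
- groove_mid (a point): middle of the open bay, on the axis of a tube lying in the groove (68 mm above the bench). The groove is a straight 90-degree angle rail along the polarimeter's y from +110 to -200 mm: bottom line 40 mm above the bench, upper edges 56 mm above it and 16 mm either side; the tubes' 40 mm caps ride in it and they slide with friction of about 2 to 6 N
- hood_mouth (a point): centre of the hood's opening (94 mm wide, up to 96 mm above the bench), on the same axis at y = -110 mm. From here the groove runs on for 90 mm under the hood (top 112 mm above the bench), so nothing can be lowered in from above there
- detector: white detector block, 65 mm long, 112 mm high, at the right end of the polarimeter (y = -200 to -265 mm); its left face, inside the hood, is the stop. Moves with the polarimeter and has the same origin and axes
- stop (a point): point of the stop face at the end of the groove, inside the hood at y = -200 mm, which the middle of the tube's end must meet; on the same axis
- cover (a joint): white light cover of the bay, hinged along the back; 0 = shut, grows as it opens, to 1.95 rad; starts standing up. A stiff hinge holds it wherever it is left; 2 to 4 N at the edge moves it. It can be pushed over from behind and pressed down from above. 214 mm long, reaches 141 mm from the hinge; front edge turned down 18 mm, with a small dark lip
- cover_hinge (a point): middle of the cover's hinge line, which runs along the polarimeter's y, 101 mm above the bench and 73.5 mm behind the groove. The cover's flat outer face lies 7 mm outside this line
- cover_edge (a point): middle of the cover's front edge on its outer face, 138 mm from the hinge line; 108 mm above the bench when shut
- tube_rest: grey rest, fixed, 120 x 178 mm, base 8 mm thick, two cross bars 8 mm thick at x = +-25 mm with V-notches up to 45 mm high, for three tubes side by side along its x axis, 58 mm apart; origin on the bench under its middle. A tube in it has its axis 46 mm above the bench: its body rests in the notches, its caps outside the bars (8 mm to spare each way for the short tube)
- place_left (a point): left place of the rest (y = +58 mm of the rest), at the middle of a tube lying there, on its axis; holds a tube
- place_middle (a point): middle place of the rest (y = 0), likewise; it is empty
- place_right (a point): right place of the rest (y = -58 mm), likewise; holds a tube
- tube_long: the longest tube, 160 mm, 0.2 to 0.35 kg: steel body 22 mm thick, a black cap 40 mm across and 18 mm long at each end (ends alike); origin at its middle, on its axis, which is its x axis (it may be rolled about it). Starts in the left or right place of the rest. Against the stop its middle is 80 mm from the stop face
- tube_medium: the third tube, of the same make, 130 mm long, in the other place of the rest; it stays there
- tube_short: the short tube, of the same make, 110 mm long, lying in the groove of the open bay; origin at its middle, x along its axis
- rinse_bottle: tall red bottle, 44 mm thick, 214 mm high, standing behind the rest; origin under its middle
- sample_cup: white cup with a red lid, 49 mm across, 60 mm high, at the front right; origin under its middle. Further things stand or lie about the work (timer 21 mm high, pipette 27 mm, beaker 72 mm, slide box 34 mm in front; bottles up to 210 mm along the back); they are fixed, as are the analyser, the centrifuge and, at the right, a microscope with an overhanging head
Mind the look-alikes: they are no part of the job. What is shaped like the tube_short but red is not meant.

How it is judged:
On the way, in this order (a step that is already met when the one before it is completed fails the run):
1. the short tube lies in the middle place of the rest, let go (z of tube_short in the frame of tube_rest between 0.042 and 0.05 m and x of tube_short in the frame of tube_rest between -0.01 and 0.01 m and y of tube_short in the frame of tube_rest between -0.01 and 0.01 m and angle between the x axis of tube_short and the x axis of tube_rest, either way round below 0.1 rad and contact force between tube_short and the fingers below 0.1 N), for 0.2 s.
2. the longest tube lies in the groove, still short of the stop (z of tube_long in the frame of polarimeter between 0.0653 and 0.0713 m and x of tube_long in the frame of polarimeter between -0.003 and 0.003 m and angle between the x axis of tube_long and the y axis of polarimeter, either way round below 0.04 rad and y of tube_long in the frame of polarimeter above -0.095 m), for 0.2 s.
3. the longest tube has been pushed against the stop, cover still open (z of tube_long in the frame of polarimeter between 0.0653 and 0.0713 m and x of tube_long in the frame of polarimeter between -0.003 and 0.003 m and angle between the x axis of tube_long and the y axis of polarimeter, either way round below 0.04 rad and y of tube_long in the frame of polarimeter below -0.1175 m and value of joint cover above 0.3 rad), for 0.2 s.
4. the cover is shut (value of joint cover below 0.06 rad), for 0.2 s.
At the end, for the whole second after the job is handed in: longest tube in the groove (axis within 3 mm and 0.04 rad) with its end within 2.5 mm of the stop; cover shut (below 0.06 rad); short tube in the middle place of the rest (within 4 mm in height, 10 mm level, 0.1 rad), third tube in its own; tubes at rest (z of tube_short in the frame of tube_rest between 0.042 and 0.05 m and x of tube_short in the frame of tube_rest between -0.01 and 0.01 m and y of tube_short in the frame of tube_rest between -0.01 and 0.01 m and angle between the x axis of each of tube_short, tube_medium and the x axis of tube_rest, either way round below 0.1 rad and z of tube_medium in the frame of tube_rest between 0.042 and 0.05 m and x of tube_medium in the frame of tube_rest between -0.01 and 0.01 m and y of tube_medium in the frame of tube_rest between -0.066 and 0.066 m and z of tube_long in the frame of polarimeter between 0.0653 and 0.0713 m and x of tube_long in the frame of polarimeter between -0.003 and 0.003 m and angle between the x axis of tube_long and the y axis of polarimeter, either way round below 0.04 rad and y of tube_long in the frame of polarimeter below -0.1175 m and linear speed of each of tube_long, tube_short below 0.01 m/s and value of joint cover below 0.06 rad); the robot touches nothing.
It fails at once if the longest tube is rammed against the stop (over 40 N) (contact force between tube_long and detector above 40 N).
It fails at once if a tube is dropped on or pressed hard against the polarimeter or the rest (over 80 N) (contact force between tube_long and polarimeter above 80 N or contact force between tube_short and tube_rest above 80 N).
It fails at once if the third tube is taken out of its place (moved over 15 mm) (distance of tube_medium from where it was at the start of the episode above 0.015 m).
It fails at once if the rinse bottle or the sample cup is pushed or knocked (moved over 25 mm) (distance of any of rinse_bottle, sample_cup from where it was at the start of the episode above 0.025 m).
It also fails if it takes over 67 s, if anything falls off the work surface, if the arm or the gripper's body presses on something with over 40 N, if the wrist force passes 120 N, or if a joint passes its speed limit or range.

## Working session

There is one attempt and no reset: what is moved stays moved. The work goes in short steps, Python scripts to look and compute and a tool call to move; the robot and the scene stay as the last step left them, time stands still between calls to the robot, and variables do not carry over. Pictures are saved under pics/ and viewed, and the job is handed in when it is done.

Besides the shell and the picture viewer there is one more tool, called after "Request:" in YAML: its name, and indented under it one key for each argument. send_rows: Moves the arm, as the interface text tells. Its arguments: {"type":"object","properties":{"series":{"type":"array"},"squeeze":{"type":"number"}},"required":["series"]}

```bash
ls; mkdir -p pics
python3 - <<'E'
from station import ctrl
import cv2
print(ctrl.get_obs())
for n in ["scene","side","wrist"]:
    c=ctrl.camera_info(n); print(n,c)
    cv2.imwrite(f"pics/{n}0.png",ctrl.get_image(n)[:,:,::-1])
E
```

```text
pics
{'t': 0.0, 'q': array([-1.18999398e-01,  5.33913836e-02,  1.61430969e+00, -1.91139342e-05,
        1.47598529e+00, -1.18984900e-01]), 'dq': array([ 4.81237159e-04,  1.24134814e-03, -4.66129892e-04, -2.44797318e-04,
       -7.60143631e-04,  9.79334034e-06]), 'effort': array([ 2.70554956e-04, -3.93670499e+01, -3.70175600e+01, -1.62778279e-04,
        6.93513779e-03, -6.06393527e-06]), 'tool_pos': array([6.24396261e-01, 6.78321864e-05, 2.41032211e-01]), 'tool_rot': array([-2.22029965e+00, -2.22027152e+00,  2.05544260e-03]), 'contact_force': array([-1.01829469, -0.17040074, -0.75239497]), 'wrist_torque': array([0.02855807, 0.01426894, 0.0179606 ]), 'opening': 0.08553690475767747}
scene {'mtx': array([[456.55952746,   0.        , 259.77562347],
       [  0.        , 456.55952746, 184.03893186],
       [  0.        ,   0.        ,   1.        ]]), 'R': array([[-0.89114219, -0.45360584, -0.01036066],
       [-0.25201824,  0.51383858, -0.82003459],
       [ 0.37729619, -0.72815634, -0.57222018]]), 't': array([0.46049896, 0.19799209, 1.19311953])}
side {'mtx': array([[469.19148321,   0.        , 253.99504711],
       [  0.        , 469.19148321, 194.72545024],
       [  0.        ,   0.        ,   1.        ]]), 'R': array([[ 0.91680249, -0.39916215, -0.01194894],
       [-0.2942683 , -0.65504781, -0.69592998],
       [ 0.26996178,  0.64154653, -0.71801023]]), 't': array([-0.44787361,  0.21367282,  1.61358628])}
wrist {'mtx': array([[297.31863964,   0.        , 257.83942338],
       [  0.        , 297.31863964, 192.18622982],
       [  0.        ,   0.        ,   1.        ]]), 'R': array([[ 9.99998295e-01, -1.91209680e-05, -1.84628380e-03],
       [ 5.60824466e-04, -9.49557631e-01,  3.13592077e-01],
       [-1.75914906e-03, -3.13592578e-01, -9.49556002e-01]]), 't': array([-0.62345252, -0.04031142,  0.3811091 ])}
```

View pics/scene0.png

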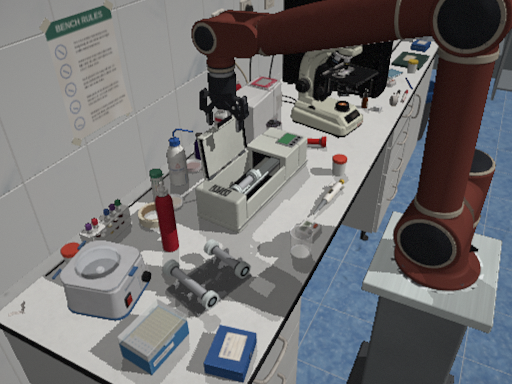

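View pics/side0.png

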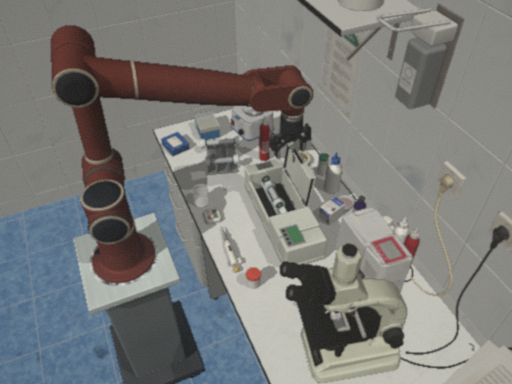

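View pics/wrist0.png

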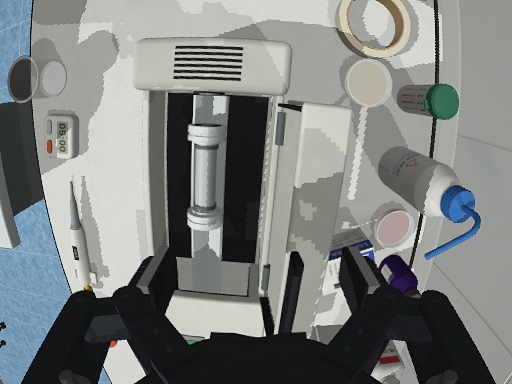

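```bash
cat > h.py <<'E'
import numpy as np, cv2
from station import ctrl
from scipy.spatial.transform import Rotation as Ro
def ray(c,px,fish):
    px=np.array(px,float).reshape(-1,1,2)
    K=c['mtx']
    if fish: n=cv2.fisheye.undistortPoints(px,K,np.zeros(4))
    else: n=cv2.undistortPoints(px,K,None)
    d=np.c_[n[:,0],np.ones(len(n))]@c['R']
    return -c['R'].T@c['t'], d
def onz(c,px,z,fish=False):
    o,d=ray(c,px,fish); return o+d*((z-o[2])/d[:,2])[:,None]
def crop(img,x0,y0,x1,y1,s,name):
    o=cv2.resize(img[y0:y1,x0:x1],None,fx=s,fy=s,interpolation=cv2.INTER_CUBIC)
    for x in range((x0+19)//20*20,x1,20):
        cv2.line(o,((x-x0)*s,0),((x-x0)*s,6),(0,0,255),1);cv2.putText(o,str(x),((x-x0)*s,16),0,.35,(0,0,255))
    for y in range((y0+19)//20*20,y1,20):
        cv2.line(o,(0,(y-y0)*s),(6,(y-y0)*s),(0,0,255),1);cv2.putText(o,str(y),(7,(y-y0)*s+4),0,.35,(0,0,255))
    cv2.imwrite('pics/'+name,o)
E
python3 - <<'E'
from h import *
w=cv2.imread('pics/wrist0.png');s=cv2.imread('pics/scene0.png')
crop(w,125,30,365,320,2,'w0c.png'); crop(s,150,225,270,325,6,'s0c.png')
sd=cv2.imread('pics/side0.png');crop(sd,150,100,350,270,4,'sd0c.png')
E
```

```text
(no output)
```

View pics/w0c.png

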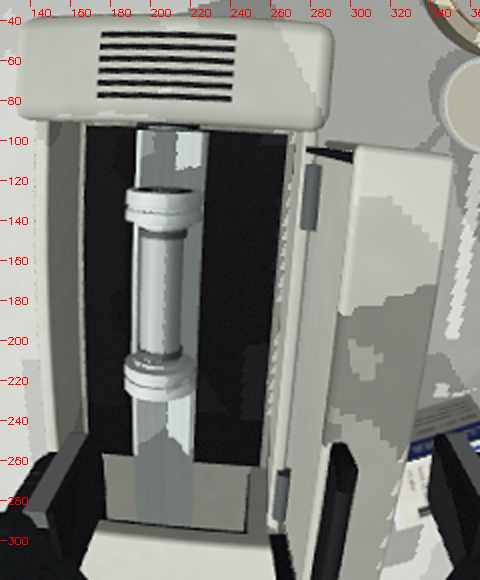

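View pics/s0c.png

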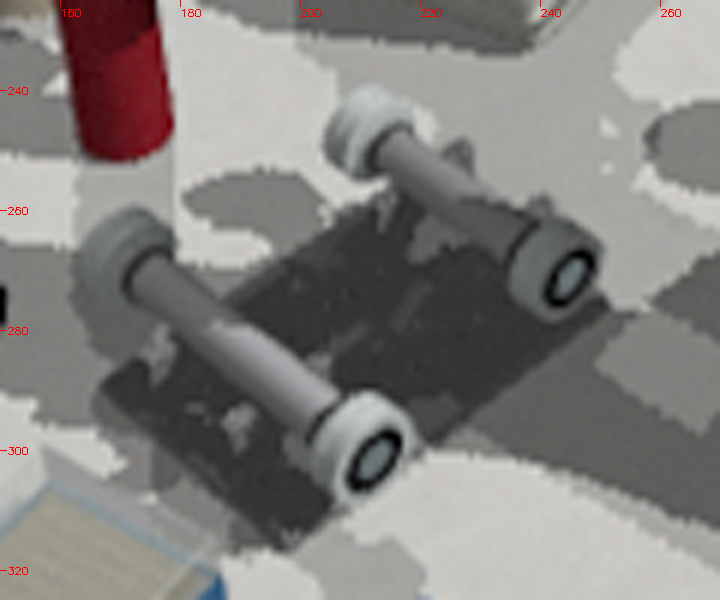

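View pics/sd0c.png

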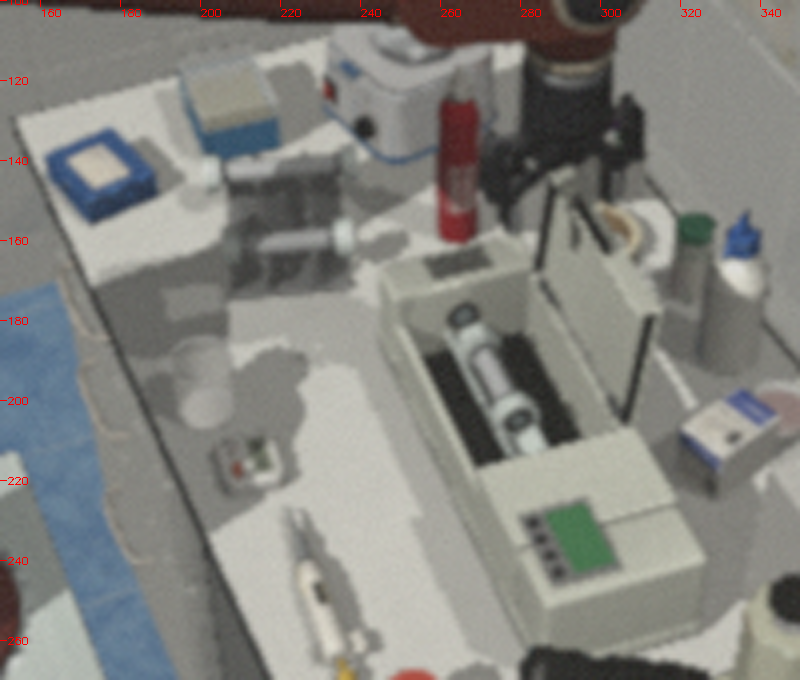

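Run:
```python
from h import *
import pickle
w=ctrl.camera_info('wrist');s=ctrl.camera_info('scene');d=ctrl.camera_info('side')
np.set_printoptions(precision=4,suppress=True)
P=lambda *a:np.array(a,float)
print('tubes scene cap centres z=.046')
print(onz(s,[(171.5,268),(210.8,300),(211.5,247),(242.8,270)],.046))
# side: caps left tube (205,143)-(347/..)
print('side'); print(onz(d,[(202.5,143.5),(236,139.5),(238,160.5),(236,159)],.046))
print('rest base corners scene z=0.008'); print(onz(s,[(198,316),(168,290),(255,275)],.004))
# wrist crop /2 + (125,30)
c=lambda pts:np.array(pts)/2.+[125,30]
print('short tube caps silhouette sides z=.068'); print(onz(w,c([(125,205),(202,205),(124,380),(198,380)]),.068,True))
print('cap end edges: top end z~.088 / bottom end .068'); print(onz(w,c([(163,188),(163,400)]),.068,True),onz(w,c([(163,188),(163,392)]),.088,True))
print('rail edges z=.056'); print(onz(w,c([(133,150),(210,150),(134,430),(195,430)]),.056,True))
print('hood/lamp edges z=.112'); print(onz(w,c([(20,120),(327,130),(100,530)]),.112,True))
print('lamp inner edges');print(onz(w,c([(87,124),(290,130)]),.112,True))
```

```text
tubes scene cap centres z=.046
[[0.5712 0.3672 0.046 ]
 [0.4318 0.4097 0.046 ]
 [0.5233 0.26   0.046 ]
 [0.4119 0.2957 0.046 ]]
side
[[0.4328 0.4096 0.046 ]
 [0.5702 0.3762 0.046 ]
 [0.5279 0.2499 0.046 ]
 [0.524  0.2616 0.046 ]]
rest base corners scene z=0.008
[[0.4551 0.4333 0.004 ]
 [0.564  0.4001 0.004 ]
 [0.397  0.2617 0.004 ]]
short tube caps silhouette sides z=.068
[[ 0.5501  0.0461  0.068 ]
 [ 0.5908  0.0451  0.068 ]
 [ 0.5427 -0.0532  0.068 ]
 [ 0.5856 -0.0527  0.068 ]]
cap end edges: top end z~.088 / bottom end .068
[[ 0.5707  0.0544  0.068 ]
 [ 0.5647 -0.0655  0.068 ]] [[ 0.5742  0.0562  0.088 ]
 [ 0.569  -0.0511  0.088 ]]
rail edges z=.056
[[ 0.5527  0.0746  0.056 ]
 [ 0.5943  0.0733  0.056 ]
 [ 0.5427 -0.0921  0.056 ]
 [ 0.5807 -0.0912  0.056 ]]
hood/lamp edges z=.112
[[ 0.5116  0.093   0.112 ]
 [ 0.6503  0.0836  0.112 ]
 [ 0.53   -0.1277  0.112 ]]
lamp inner edges
[[0.5443 0.0886 0.112 ]
 [0.6343 0.0833 0.112 ]]
```

Request:
send_rows:
  series:
    - {"tz": -5, "jaw": 0.4}
    - {"ty": -3, "wz": 0.065}
    - {"ty": -2.7}
    - {"tx": 0}
  squeeze: 30

```text
invalid input at $.series[0]: expected keys tx, ty, tz, wx, wy, wz, jaw
```

Run:
```python
from h import *
o=ctrl.get_obs();print(o['t'],o['tool_pos'],Ro.from_rotvec(o['tool_rot']).as_matrix(),o['opening'])
c=ctrl.camera_info('wrist');print(-c['R'].T@c['t'])
import pickle;pickle.dump(c,open('w1.pkl','wb'))
cv2.imwrite("pics/wrist1.png",ctrl.get_image('wrist')[:,:,::-1])
cv2.imwrite("pics/scene1.png",ctrl.get_image('scene')[:,:,::-1])
w=cv2.imread('pics/wrist1.png');crop(w,180,50,380,350,2,'w1c.png')
```

```text
0.15 [6.24538287e-01 4.93553534e-05 2.41355799e-01] [[ 7.79796216e-06  9.99998781e-01 -1.56112630e-03]
 [ 9.99999981e-01 -7.49586819e-06  1.93516028e-04]
 [ 1.93504090e-04 -1.56112778e-03 -9.99998763e-01]] 0.08565790458313924
[0.62418651 0.08121798 0.37352818]
```

View pics/wrist1.png

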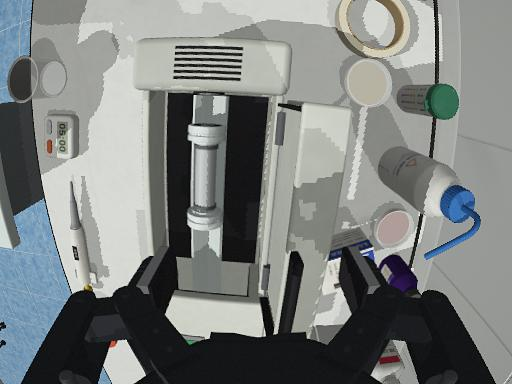

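View pics/w1c.png

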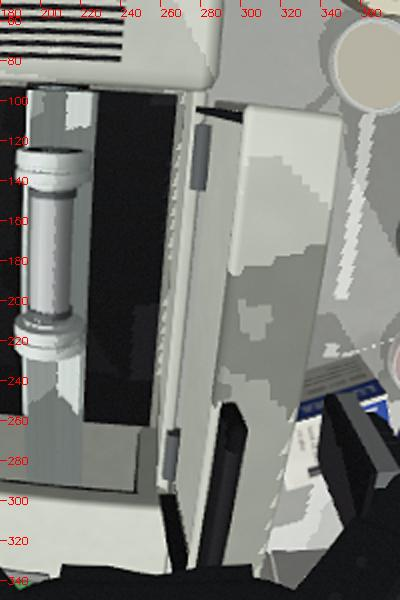

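View pics/scene1.png

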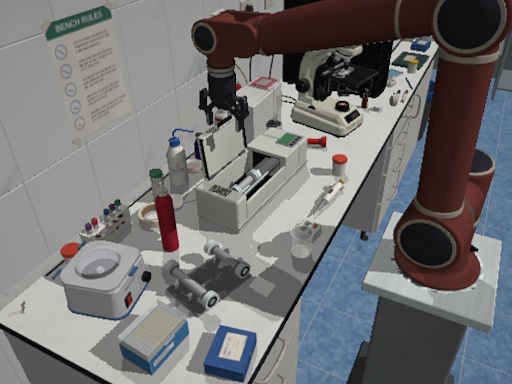

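Request:
send_rows:
  series:
    - {"tx": 0, "ty": 0, "tz": -5, "wx": 0, "wy": 0, "wz": 0, "jaw": 0.4}
    - {"tx": 0, "ty": -3, "tz": 0, "wx": 0, "wy": 0, "wz": 0.065, "jaw": 0.4}
    - {"tx": 0, "ty": -2.7, "tz": 0, "wx": 0, "wy": 0, "wz": 0, "jaw": 0.4}
    - {"tx": 0, "ty": 0, "tz": 0, "wx": 0, "wy": 0, "wz": 0, "jaw": 0.4}
  squeeze: 30

```text
t: 0.75
tool_pos: [0.5664, 0.0018, 0.2924]
tool_rot: [-2.294, -2.144, 0.003]
contact_force: [0.1, -0.0, -0.4]
opening: 0.0511
```

Run:
```python
from h import *
o=ctrl.get_obs();print(o['t'],o['tool_pos'],Ro.from_rotvec(o['tool_rot']).as_matrix(),o['opening'])
c=ctrl.camera_info('wrist');print(-c['R'].T@c['t'])
import pickle;pickle.dump(c,open('w1.pkl','wb'))
cv2.imwrite("pics/wrist1.png",ctrl.get_image('wrist')[:,:,::-1])
w=cv2.imread('pics/wrist1.png');crop(w,150,50,390,320,2,'w1c.png')
```

```text
0.75 [0.56642356 0.00180922 0.29243578] [[ 6.71785023e-02  9.97738103e-01 -2.39306035e-03]
 [ 9.97740971e-01 -6.71781599e-02  2.23245186e-04]
 [ 6.19788376e-05 -2.40265163e-03 -9.99997112e-01]] 0.05108046345737931
[0.57162933 0.08278625 0.42462809]
```

View pics/w1c.png

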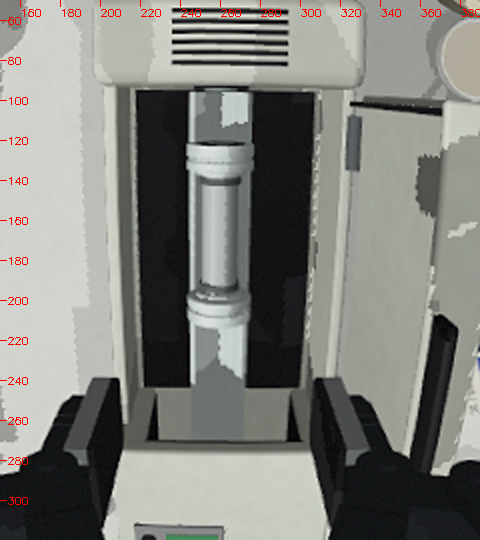

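Run:
```python
from h import *
import pickle
np.set_printoptions(precision=4,suppress=True)
w=pickle.load(open('w1.pkl','rb'))
c=lambda pts:np.array(pts)/2.+[150,50]
print('caps .068',onz(w,c([(186.5,157),(253,157),(187,308),(249,308)]),.068,True))
print('body .068',onz(w,c([(201,200),(242,200),(202,280),(238,280)]),.068,True))
print('ends z.088 top outer,top inner,bot end',onz(w,c([(220,147),(220,178),(218,324)]),.088,True))
print('bot junction .079',onz(w,c([(220,288)]),.079,True))
print('rail',onz(w,c([(189,110),(252,110),(191,380),(245,380)]),.056,True))
print('lamp edge .112',onz(w,c([(100,84),(360,88)]),.112,True), 'hood', onz(w,c([(125,450),(310,446)]),.112,True))
print('front wall inner top edge z=.08',onz(w,c([(130,100),(133,300)]),.08,True))
print('back wall inner top z=.099',onz(w,c([(322,100),(313,300)]),.099,True))
```

```text
caps .068 [[ 0.5508  0.0466  0.068 ]
 [ 0.5905  0.044   0.068 ]
 [ 0.5434 -0.0494  0.068 ]
 [ 0.5831 -0.0521  0.068 ]]
body .068 [[ 0.5576  0.0197  0.068 ]
 [ 0.5824  0.0181  0.068 ]
 [ 0.5544 -0.0313  0.068 ]
 [ 0.5771 -0.0328  0.068 ]]
ends z.088 top outer,top inner,bot end [[ 0.5712  0.053   0.088 ]
 [ 0.5701  0.0353  0.088 ]
 [ 0.563  -0.0537  0.088 ]]
bot junction .079 [[ 0.5656 -0.0336  0.079 ]]
rail [[ 0.5538  0.0745  0.056 ]
 [ 0.5923  0.072   0.056 ]
 [ 0.5407 -0.1075  0.056 ]
 [ 0.5782 -0.11    0.056 ]]
lamp edge .112 [[0.511  0.0938 0.112 ]
 [0.6469 0.0832 0.112 ]] hood [[ 0.4991 -0.1267  0.112 ]
 [ 0.6161 -0.1314  0.112 ]]
front wall inner top edge z=.08 [[ 0.5215  0.0838  0.08  ]
 [ 0.5113 -0.0376  0.08  ]]
back wall inner top z=.099 [[ 0.6284  0.0771  0.099 ]
 [ 0.6199 -0.0379  0.099 ]]
```

Request:
send_rows:
  series:
    - {"tx": -0.18, "ty": 0.07, "tz": 5, "wx": 0, "wy": 0, "wz": 0.008, "jaw": 0.4}
    - {"tx": 0, "ty": 0, "tz": 5, "wx": 0, "wy": 0, "wz": 0, "jaw": 0.4}
    - {"tx": 0, "ty": 0, "tz": 5, "wx": 0, "wy": 0, "wz": 0, "jaw": 0.4}
    - {"tx": 0, "ty": 0, "tz": 4, "wx": 0, "wy": 0, "wz": 0, "jaw": 0.4}
    - {"tx": 0, "ty": 0, "tz": 0, "wx": 0, "wy": 0, "wz": 0, "jaw": 0.4}

```text
t: 1.42
tool_pos: [0.5717, -0.0008, 0.0969]
tool_rot: [2.304, 2.136, 0.001]
contact_force: [-0.2, -0.7, 0.9]
opening: 0.0515
```

```bash
cat > look.py <<'E'
from h import *
import sys,pickle
n=sys.argv[1];cams=sys.argv[2:] or ['wrist']
np.set_printoptions(precision=4,suppress=True)
o=ctrl.get_obs();M=Ro.from_rotvec(o['tool_rot']).as_matrix();print(o['t'],o['tool_pos'],M.tolist(),o['contact_force'],o['opening'])
for k in cams:
    c=ctrl.camera_info(k);pickle.dump(c,open(f'{k}{n}.pkl','wb'))
    cv2.imwrite(f"pics/{k}{n}.png",ctrl.get_image(k)[:,:,::-1])
E
python3 look.py 2
```

```text
1.425 [ 0.5717 -0.0008  0.0969] [[0.07560175378268917, 0.997137926659562, 0.0005744928650098835], [0.997138090877301, -0.07560171198076816, -9.416553835957619e-05], [-5.04633855671657e-05, 0.0005799677984844612, -0.9999998305453854]] [-0.215  -0.7493  0.8682] 0.05150389027473987
```

View pics/wrist2.png

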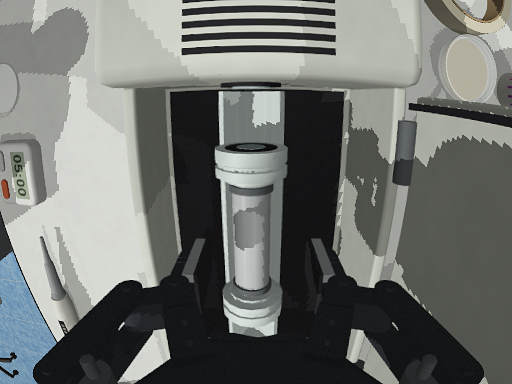

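Request:
send_rows:
  series:
    - {"tx": 0, "ty": -0.48, "tz": 0, "wx": 0, "wy": 0, "wz": 0, "jaw": 0.4}
    - {"tx": 0, "ty": 0, "tz": 1.3, "wx": 0, "wy": 0, "wz": 0, "jaw": 0.4}
    - {"tx": 0, "ty": 0, "tz": 1.2, "wx": 0, "wy": 0, "wz": 0, "jaw": 0.4}
    - {"tx": 0, "ty": 0, "tz": 0, "wx": 0, "wy": 0, "wz": 0, "jaw": 0.4}

```text
t: 1.98
tool_pos: [0.5731, -0.0012, 0.0793]
tool_rot: [2.295, 2.128, 0.016]
contact_force: [-0.8, -0.4, 0.2]
opening: 0.051
```

Request:
send_rows:
  series:
    - {"tx": 0, "ty": -0.5, "tz": 0, "wx": 0, "wy": 0, "wz": 0, "jaw": 0.4}

```text
t: 2.1
tool_pos: [0.5684, -0.0009, 0.0796]
tool_rot: [2.294, 2.127, 0.016]
contact_force: [0.1, 0.3, 0.9]
opening: 0.0513
```

```bash
python3 look.py 3 wrist scene; python3 -c "
from h import *
print(ctrl.get_obs())
s=cv2.imread('pics/scene3.png');crop(s,180,70,330,220,4,'s3c.png')"
```

```text
2.1 [ 0.5684 -0.0009  0.0796] [[0.07552159788221909, 0.9970101552658439, 0.016347432522992075], [0.9971437252421054, -0.07549599626232521, -0.002178476223204844], [-0.000937797212885989, 0.016465261769445128, -0.9998639985974347]] [0.0571 0.3477 0.8966] 0.05133981798303007
{'t': 2.2, 'q': array([-1.32406420e-01,  6.60342101e-02,  1.88598732e+00,  3.25684999e-05,
        1.17410654e+00, -5.68261045e-02]), 'dq': array([ 2.09898981e-06,  3.49993993e-03, -7.88389219e-03, -1.86899755e-04,
       -7.60680300e-03, -1.15850100e-03]), 'effort': array([-2.13205494e-02, -3.59765911e+01, -3.30937243e+01, -2.39346664e-03,
       -4.51739074e-02, -1.77967035e-03]), 'tool_pos': array([ 0.56766843, -0.00074195,  0.07925497]), 'tool_rot': array([2.29504273, 2.127796  , 0.01545506]), 'contact_force': array([ 0.42441048, -0.21452592, -0.08810689]), 'wrist_torque': array([ 0.01394531, -0.02313388, -0.00712675]), 'opening': 0.05114808142113394}
```

View pics/wrist3.png

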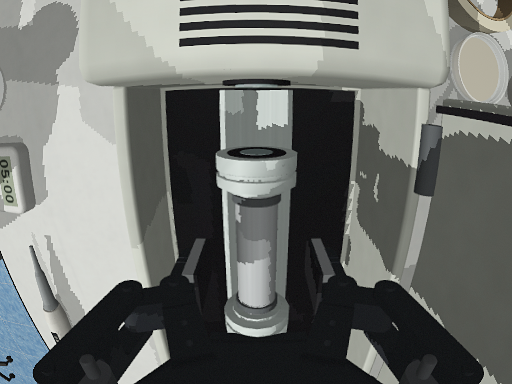

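View pics/s3c.png

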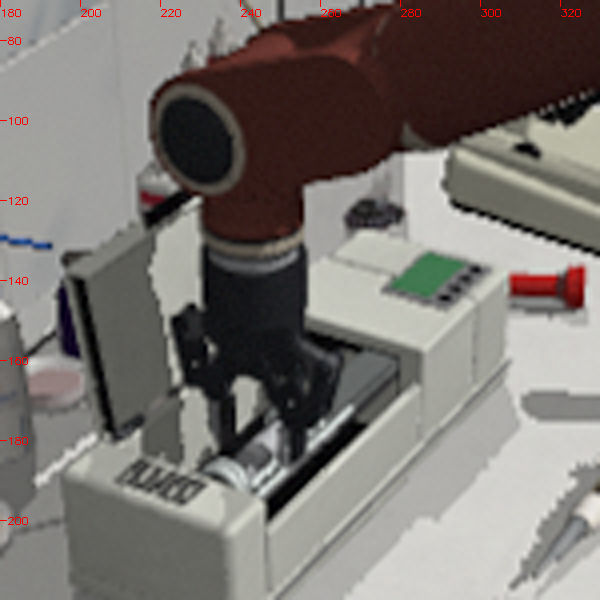

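Request:
send_rows:
  series:
    - {"tx": 0, "ty": 0, "tz": 0, "wx": 0.015, "wy": 0, "wz": 0, "jaw": 0.4}
    - {"tx": 0, "ty": 0, "tz": 0.6, "wx": 0, "wy": 0, "wz": 0, "jaw": 0.4}
    - {"tx": 0, "ty": 0, "tz": 0, "wx": 0, "wy": 0, "wz": 0, "jaw": 0.4}

```text
t: 2.58
tool_pos: [0.5679, -0.0008, 0.0733]
tool_rot: [2.303, 2.135, -0.001]
contact_force: [-0.7, -0.1, -0.2]
opening: 0.0514
```

Request:
send_rows:
  series:
    - {"tx": 0, "ty": 0, "tz": 0, "wx": 0, "wy": 0, "wz": 0, "jaw": 0.9}
    - {"tx": 0, "ty": 0, "tz": 0, "wx": 0, "wy": 0, "wz": 0, "jaw": 0.9}
    - {"tx": 0, "ty": 0, "tz": 0, "wx": 0, "wy": 0, "wz": 0, "jaw": 0.9}
    - {"tx": 0, "ty": 0, "tz": 0, "wx": 0, "wy": 0, "wz": 0, "jaw": 0.9}
  squeeze: 40

```text
t: 3.08
tool_pos: [0.5678, -0.0008, 0.0734]
tool_rot: [2.304, 2.136, -0.001]
contact_force: [-0.5, 0.0, 0.4]
opening: 0.0204
```

Request:
send_rows:
  series:
    - {"tx": 0, "ty": 0, "tz": -1, "wx": 0, "wy": 0, "wz": 0, "jaw": 0.9}
    - {"tx": 0, "ty": 0, "tz": -4, "wx": 0, "wy": 0, "wz": 0, "jaw": 0.9}
    - {"tx": 0, "ty": 0, "tz": -5, "wx": 0, "wy": 0, "wz": 0, "jaw": 0.9}
    - {"tx": 0, "ty": 0, "tz": -5, "wx": 0, "wy": 0, "wz": 0, "jaw": 0.9}
    - {"tx": 0, "ty": 0, "tz": -4, "wx": 0, "wy": 0, "wz": 0, "jaw": 0.9}

```text
t: 3.7
tool_pos: [0.5642, -0.0001, 0.2637]
tool_rot: [-2.297, -2.13, 0.014]
contact_force: [0.5, -0.4, -3.0]
opening: 0.0201
```

```bash
python3 look.py 4 wrist
```

```text
3.7 [ 0.5642 -0.0001  0.2637] [[0.07547849141319467, 0.9970659301531826, -0.012748657253100981], [0.9971474244947889, -0.07547367623800112, 0.0008590800488971805], [-0.00010562858196007906, -0.012777132811790388, -0.9999183635275993]] [ 0.4751 -0.3581 -2.9933] 0.020132531020798743
```

View pics/wrist4.png

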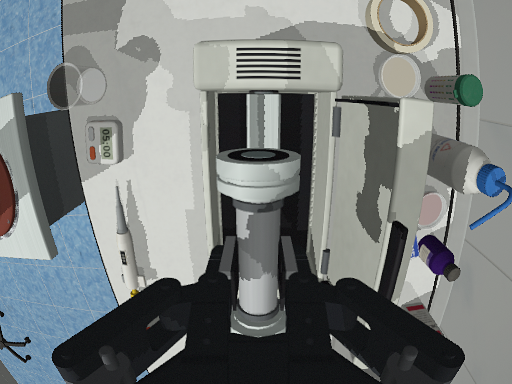

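```bash
cat > plan.py <<'E'
from h import *
import sys,json
# usage: plan.py x y z yaw n [jaw]  -> rows straight to pose (tool down, tool-x yaw)
x,y,z,yaw,n=map(float,sys.argv[1:6]);jaw=float(sys.argv[6]) if len(sys.argv)>6 else .9
n=int(n)
o=ctrl.get_obs();p=o['tool_pos'];R=Ro.from_rotvec(o['tool_rot'])
T=Ro.from_matrix(np.array([[np.cos(yaw),np.sin(yaw),0],[np.sin(yaw),-np.cos(yaw),0],[0,0,-1]]))
d=(R.inv()*T).as_rotvec()
print('now',p.round(4),'rot err',d.round(4),'f',o['contact_force'].round(1))
step=(np.array([x,y,z])-p)/n
for i in range(n):
    Rc=R*Ro.from_rotvec(d*i/n); s=Rc.inv().apply(step)*100;w=d/n
    print(json.dumps(dict(zip(['tx','ty','tz','wx','wy','wz','jaw'],[round(float(v),2) for v in s]+[round(float(v),3) for v in w]+[jaw]))))
E
python3 - <<'E'
from h import *
s=ctrl.camera_info('scene');d=ctrl.camera_info('side')
print(onz(s,[(169,246)],0),onz(d,[(264,158)],0),onz(d,[(268.5,126)],.2))
E
python3 plan.py .485 .333 .26 2.84 9
```

```text
[[0.65896143 0.26726376 0.        ]] [[0.65088906 0.26816134 0.        ]] [[0.6481656  0.22225237 0.2       ]]
now [ 5.668e-01 -4.000e-04  2.706e-01] rot err [-2.9000e-03 -1.3000e-03 -1.3447e+00] f [2.1 0.5 1.8]
{"tx": 3.63, "ty": -1.19, "tz": 0.12, "wx": -0.0, "wy": -0.0, "wz": -0.149, "jaw": 0.9}
{"tx": 3.76, "ty": -0.63, "tz": 0.12, "wx": -0.0, "wy": -0.0, "wz": -0.149, "jaw": 0.9}
{"tx": 3.81, "ty": -0.07, "tz": 0.12, "wx": -0.0, "wy": -0.0, "wz": -0.149, "jaw": 0.9}
{"tx": 3.78, "ty": 0.5, "tz": 0.12, "wx": -0.0, "wy": -0.0, "wz": -0.149, "jaw": 0.9}
{"tx": 3.66, "ty": 1.06, "tz": 0.12, "wx": -0.0, "wy": -0.0, "wz": -0.149, "jaw": 0.9}
{"tx": 3.47, "ty": 1.59, "tz": 0.12, "wx": -0.0, "wy": -0.0, "wz": -0.149, "jaw": 0.9}
{"tx": 3.19, "ty": 2.09, "tz": 0.12, "wx": -0.0, "wy": -0.0, "wz": -0.149, "jaw": 0.9}
{"tx": 2.84, "ty": 2.54, "tz": 0.12, "wx": -0.0, "wy": -0.0, "wz": -0.149, "jaw": 0.9}
{"tx": 2.43, "ty": 2.94, "tz": 0.12, "wx": -0.0, "wy": -0.0, "wz": -0.149, "jaw": 0.9}
```

Request:
send_rows:
  series:
    - {"tx": 3.6, "ty": -1.2, "tz": 0.1, "wx": 0, "wy": 0, "wz": -0.149, "jaw": 0.9}
    - {"tx": 3.8, "ty": -0.6, "tz": 0.1, "wx": 0, "wy": 0, "wz": -0.149, "jaw": 0.9}
    - {"tx": 3.8, "ty": -0.1, "tz": 0.1, "wx": 0, "wy": 0, "wz": -0.149, "jaw": 0.9}
    - {"tx": 3.8, "ty": 0.5, "tz": 0.1, "wx": 0, "wy": 0, "wz": -0.149, "jaw": 0.9}
    - {"tx": 3.7, "ty": 1.1, "tz": 0.1, "wx": 0, "wy": 0, "wz": -0.149, "jaw": 0.9}

```text
t: 4.38
tool_pos: [0.5196, 0.1878, 0.2683]
tool_rot: [1.341, 2.838, 0.001]
contact_force: [0.9, 0.1, -2.1]
opening: 0.0209
```

Request:
send_rows:
  series:
    - {"tx": 3.5, "ty": 1.6, "tz": 0.1, "wx": 0, "wy": 0, "wz": -0.149, "jaw": 0.9}
    - {"tx": 3.2, "ty": 2.1, "tz": 0.1, "wx": 0, "wy": 0, "wz": -0.149, "jaw": 0.9}
    - {"tx": 2.8, "ty": 2.5, "tz": 0.1, "wx": 0, "wy": 0, "wz": -0.149, "jaw": 0.9}
    - {"tx": 2.4, "ty": 2.9, "tz": 0.1, "wx": 0, "wy": 0, "wz": -0.149, "jaw": 0.9}
    - {"tx": 0, "ty": 0, "tz": 0, "wx": 0, "wy": 0, "wz": 0, "jaw": 0.9}

```text
t: 5.0
tool_pos: [0.4758, 0.3407, 0.2623]
tool_rot: [0.411, 3.113, -0.002]
contact_force: [0.1, -0.4, -1.5]
opening: 0.0205
```

```bash
python3 look.py 5 wrist scene;python3 plan.py .485 .333 .26 2.84 1;python3 -c "
from h import *
s=cv2.imread('pics/scene5.png');crop(s,120,180,300,330,4,'s5c.png')"
```

```text
5.0 [0.4758 0.3407 0.2623] [[-0.9657397611224432, 0.25950791057136197, 0.0015356230177717921], [0.2595059761043053, 0.9657405568122981, -0.0013510344276202746], [-0.0018336175496584252, -0.0009062443152430926, -0.999997908281774]] [ 0.1132 -0.4312 -1.4823] 0.02053723246319804
now [0.4766 0.3389 0.2624] rot err [-0.0014  0.0025  0.0354] f [-0.1 -0.4 -2.4]
{"tx": -0.96, "ty": -0.35, "tz": 0.25, "wx": -0.001, "wy": 0.003, "wz": 0.035, "jaw": 0.9}
```

View pics/wrist5.png

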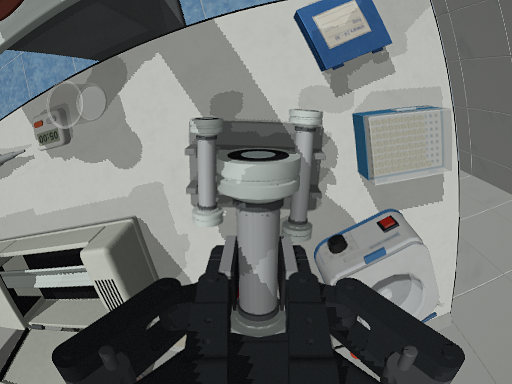

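View pics/scene5.png

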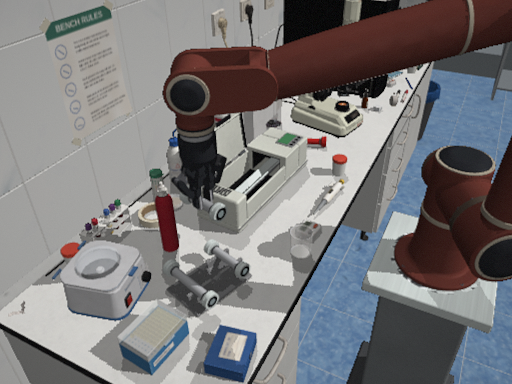

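Wrist view: medium tube at (206,170), long tube at (302,170), rest around them; the short tube is held between. Measure both rest tubes in this view.

Run:
```python
from h import *
w=cv2.imread('pics/wrist5.png');crop(w,170,90,340,260,4,'w5c.png')
```

```text
(no output)
```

View pics/w5c.png

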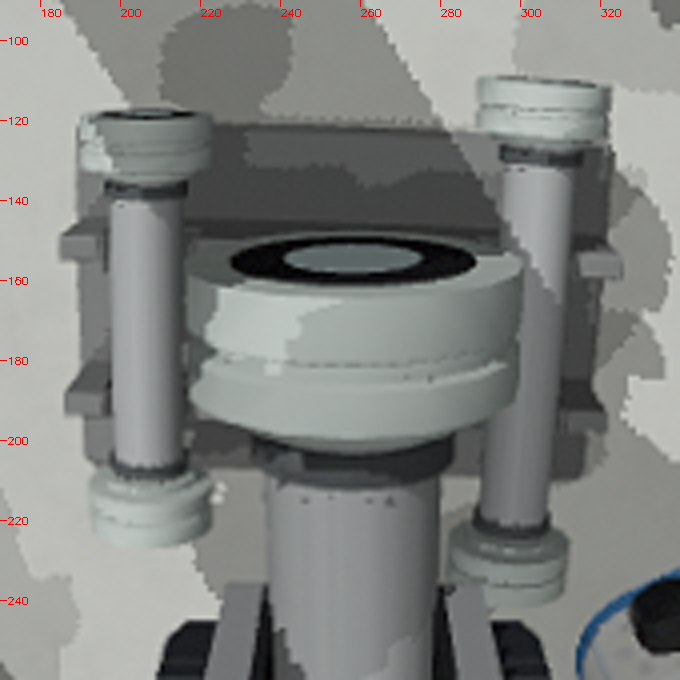

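Run:
```python
from h import *
import pickle
np.set_printoptions(precision=4,suppress=True)
w=pickle.load(open('wrist5.pkl','rb'))
c=lambda pts:np.array(pts)/4.+[170,90]
A=onz(w,c([(79,143),(213,143),(88,505),(212,505)]),.046,True)
B=onz(w,c([(476,105),(611,108),(449,562),(568,562)]),.046,True)
for X in(A,B):
    a=X[:2].mean(0);b=X[2:].mean(0);d=b-a;print(a,b,np.linalg.norm(X[0]-X[1]),np.linalg.norm(X[3]-X[2]),'yaw',np.arctan2(d[1],d[0]))
E1=onz(w,c([(146,116),(150,547)]),.066,True);E2=onz(w,c([(545,79),(508,607)]),.066,True)
for X in (E1,E2): print('ends',X, np.linalg.norm(X[0]-X[1]),'mid',X.mean(0))
# bars front ends: top surfaces?
```

```text
[0.4135 0.2949 0.046 ] [0.5237 0.261  0.046 ] 0.04029050684411647 0.040659857230248383 yaw -0.2986855812546349
[0.4335 0.4108 0.046 ] [0.5734 0.3681 0.046 ] 0.04026184293236267 0.039377161925989744 yaw -0.296745434837085
ends [[0.4054 0.3011 0.066 ]
 [0.5298 0.2624 0.066 ]] 0.1302534337539797 mid [0.4676 0.2818 0.066 ]
ends [[0.4241 0.4101 0.066 ]
 [0.5786 0.3642 0.066 ]] 0.16114380412321905 mid [0.5013 0.3871 0.066 ]
```

```bash
python3 - <<'E'
from h import *
import pickle
np.set_printoptions(precision=4,suppress=True)
w=pickle.load(open('wrist5.pkl','rb'))
c=lambda pts:np.array(pts)/4.+[170,90]
u=np.array([np.cos(-.2977),np.sin(-.2977)])
f=lambda pts,z:(onz(w,c(pts),z,True)[:,:2]-[.485,.3335])@u
print('base edges',f([(300,126),(400,130),(85,466),(592,478),(240,470)],.008))
for z in(.03,.045):print('bar top edges',z,f([(82,228),(82,243),(86,378),(86,393),(600,248),(595,400)],z))
E
python3 plan.py .485 .3335 .18 2.844 2
```

```text
base edges [-0.0596 -0.0594  0.0608  0.059   0.06  ]
bar top edges 0.03 [-0.0282 -0.0234  0.0212  0.0264 -0.0274  0.023 ]
bar top edges 0.045 [-0.0309 -0.0262  0.0165  0.0215 -0.0301  0.0182]
now [0.4766 0.3389 0.2624] rot err [-0.0014  0.0025  0.0314] f [-0.1 -0.4 -2.4]
{"tx": -0.46, "ty": -0.14, "tz": 4.12, "wx": -0.001, "wy": 0.001, "wz": 0.016, "jaw": 0.9}
{"tx": -0.47, "ty": -0.14, "tz": 4.12, "wx": -0.001, "wy": 0.001, "wz": 0.016, "jaw": 0.9}
```

Request:
send_rows:
  series:
    - {"tx": -0.5, "ty": -0.15, "tz": 4, "wx": 0, "wy": 0.001, "wz": 0.016, "jaw": 0.9}
    - {"tx": -0.4, "ty": -0.15, "tz": 4, "wx": 0, "wy": 0.001, "wz": 0.016, "jaw": 0.9}
    - {"tx": 0, "ty": 0, "tz": 4, "wx": 0, "wy": 0, "wz": 0, "jaw": 0.9}
    - {"tx": 0, "ty": 0, "tz": 0, "wx": 0, "wy": 0, "wz": 0, "jaw": 0.9}

```text
t: 5.6
tool_pos: [0.4875, 0.3293, 0.1413]
tool_rot: [0.481, 3.101, -0.001]
contact_force: [-0.3, 0.2, -2.2]
opening: 0.0205
```

```bash
python3 plan.py .485 .3335 .1 2.844 1
```

```text
now [0.4875 0.3293 0.1413] rot err [-0.0002  0.0039 -0.0104] f [-0.3  0.2 -2.2]
{"tx": 0.38, "ty": 0.33, "tz": 4.13, "wx": -0.0, "wy": 0.004, "wz": -0.01, "jaw": 0.9}
```

Request:
send_rows:
  series:
    - {"tx": 0.4, "ty": 0.33, "tz": 0, "wx": 0, "wy": 0.004, "wz": -0.01, "jaw": 0.9}
    - {"tx": 0, "ty": 0, "tz": 2, "wx": 0, "wy": 0, "wz": 0, "jaw": 0.9}
    - {"tx": 0, "ty": 0, "tz": 2, "wx": 0, "wy": 0, "wz": 0, "jaw": 0.9}
    - {"tx": 0, "ty": 0, "tz": 0, "wx": 0, "wy": 0, "wz": 0, "jaw": 0.9}

```text
t: 6.1
tool_pos: [0.4879, 0.3346, 0.1045]
tool_rot: [0.467, 3.1, 0.007]
contact_force: [0.7, 0.4, -2.4]
opening: 0.0206
```

```bash
python3 plan.py .485 .3335 .06 2.844 1; python3 look.py 6 scene; python3 -c "
from h import *
s=cv2.imread('pics/scene6.png');crop(s,140,200,290,325,5,'s6c.png')"
```

```text
now [0.4879 0.3346 0.1045] rot err [ 0.0057  0.0059 -0.0017] f [ 0.7  0.4 -2.4]
{"tx": 0.27, "ty": -0.21, "tz": 4.45, "wx": 0.006, "wy": 0.006, "wz": -0.002, "jaw": 0.9}
6.1 [0.4879 0.3346 0.1045] [[-0.9555284221711694, 0.29480933146191524, 0.0072727234275966855], [0.2948409429695402, 0.9555391031103938, 0.003720319316503038], [-0.005852586770652576, 0.005699167479820344, -0.9999666328023799]] [ 0.6847  0.414  -2.3914] 0.020620115902417715
```

View pics/s6c.png

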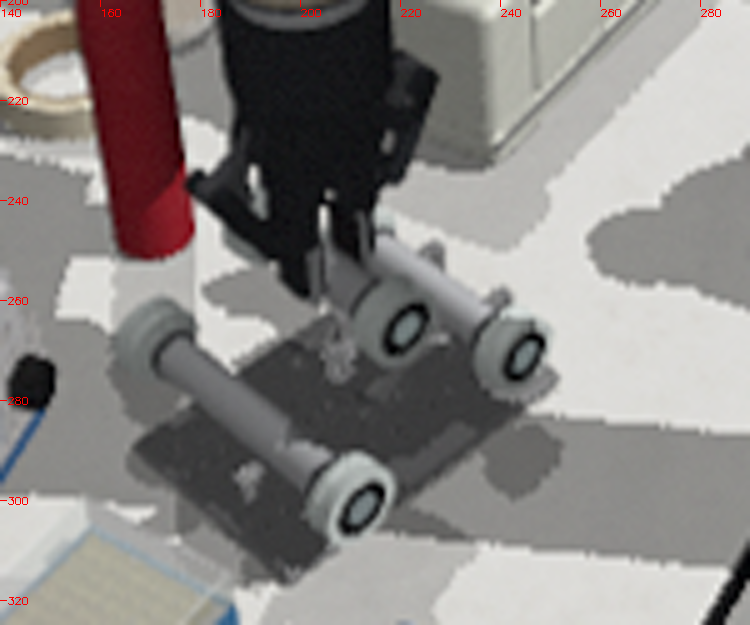

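Request:
send_rows:
  series:
    - {"tx": 0.27, "ty": -0.21, "tz": 1, "wx": 0.006, "wy": 0.006, "wz": 0, "jaw": 0.9}
    - {"tx": 0, "ty": 0, "tz": 1.7, "wx": 0, "wy": 0, "wz": 0, "jaw": 0.9}
    - {"tx": 0, "ty": 0, "tz": 1.2, "wx": 0, "wy": 0, "wz": 0, "jaw": 0.9}
    - {"tx": 0, "ty": 0, "tz": 0, "wx": 0, "wy": 0, "wz": 0, "jaw": 0.9}

```text
t: 6.65
tool_pos: [0.4855, 0.334, 0.0644]
tool_rot: [0.468, 3.105, 0.001]
contact_force: [-0.2, -0.9, -2.0]
opening: 0.0206
```

```bash
python3 plan.py .485 .3335 .053 2.844 1
```

```text
now [0.4855 0.334  0.0644] rot err [ 0.0012  0.0014 -0.0014] f [-0.2 -0.9 -2. ]
{"tx": 0.03, "ty": -0.06, "tz": 1.14, "wx": 0.001, "wy": 0.001, "wz": -0.001, "jaw": 0.9}
```

Request:
send_rows:
  series:
    - {"tx": 0, "ty": -0.05, "tz": 0.6, "wx": 0, "wy": 0, "wz": 0, "jaw": 0.9}
    - {"tx": 0, "ty": 0, "tz": 0.4, "wx": 0, "wy": 0, "wz": 0, "jaw": 0.9}
    - {"tx": 0, "ty": 0, "tz": 0, "wx": 0, "wy": 0, "wz": 0, "jaw": 0.9}

```text
t: 7.02
tool_pos: [0.4859, 0.3337, 0.0542]
tool_rot: [0.468, 3.104, 0.002]
contact_force: [-0.2, -0.4, -1.8]
opening: 0.0202
```

```bash
python3 plan.py .485 .3335 .053 2.844 1
```

```text
now [0.4859 0.3337 0.0542] rot err [ 0.0019  0.0022 -0.0015] f [-0.2 -0.4 -1.8]
{"tx": 0.08, "ty": -0.04, "tz": 0.12, "wx": 0.002, "wy": 0.002, "wz": -0.002, "jaw": 0.9}
```

Request:
send_rows:
  series:
    - {"tx": 0, "ty": 0, "tz": 0.25, "wx": 0, "wy": 0, "wz": 0, "jaw": 0.9}
    - {"tx": 0, "ty": 0, "tz": 0, "wx": 0, "wy": 0, "wz": 0, "jaw": 0.9}

```text
t: 7.28
tool_pos: [0.4864, 0.3339, 0.0525]
tool_rot: [0.467, 3.103, 0.003]
contact_force: [0.8, -0.1, -1.3]
opening: 0.0201
```

Request:
send_rows:
  series:
    - {"tx": 0, "ty": 0, "tz": 0.2, "wx": 0, "wy": 0, "wz": 0, "jaw": 0.9}
    - {"tx": 0, "ty": 0, "tz": 0, "wx": 0, "wy": 0, "wz": 0, "jaw": 0.9}

```text
t: 7.52
tool_pos: [0.4866, 0.334, 0.0526]
tool_rot: [0.467, 3.104, 0.002]
contact_force: [-0.5, -0.1, -2.9]
opening: 0.0201
```

Request:
send_rows:
  series:
    - {"tx": 0.1, "ty": 0, "tz": 0.3, "wx": 0, "wy": 0, "wz": 0, "jaw": 0.9}
    - {"tx": 0, "ty": 0, "tz": 0, "wx": 0, "wy": 0, "wz": 0, "jaw": 0.9}

```text
t: 7.78
tool_pos: [0.4869, 0.334, 0.0528]
tool_rot: [0.466, 3.102, 0.001]
contact_force: [0.1, -1.5, -1.5]
opening: 0.0202
```

Request:
send_rows:
  series:
    - {"tx": 0.1, "ty": 0, "tz": 0.4, "wx": 0, "wy": 0, "wz": 0, "jaw": 0.9}

```text
t: 7.9
tool_pos: [0.4872, 0.3343, 0.0523]
tool_rot: [0.465, 3.1, -0.001]
contact_force: [-10.7, -10.6, 30.8]
opening: 0.0202
```

Request:
send_rows:
  series:
    - {"tx": 0, "ty": 0, "tz": -0.1, "wx": 0, "wy": 0, "wz": 0, "jaw": 0.9}
    - {"tx": 0, "ty": 0, "tz": 0, "wx": 0, "wy": 0, "wz": 0, "jaw": 0.58}
    - {"tx": 0, "ty": 0, "tz": 0, "wx": 0, "wy": 0, "wz": 0, "jaw": 0.58}
    - {"tx": 0, "ty": 0, "tz": 0, "wx": 0, "wy": 0, "wz": 0, "jaw": 0.58}

```text
t: 8.4
tool_pos: [0.4881, 0.3351, 0.0535]
tool_rot: [0.465, 3.098, 0.003]
contact_force: [-0.5, 0.8, -0.5]
opening: 0.036
```

Request:
send_rows:
  series:
    - {"tx": 0, "ty": 0, "tz": -2, "wx": 0, "wy": 0, "wz": 0, "jaw": 0.58}
    - {"tx": 0, "ty": 0, "tz": -4, "wx": 0, "wy": 0, "wz": 0, "jaw": 0.58}
    - {"tx": 0, "ty": 0, "tz": -5, "wx": 0, "wy": 0, "wz": 0, "jaw": 0.58}
    - {"tx": 0, "ty": 0, "tz": -4, "wx": 0, "wy": 0, "wz": 0, "jaw": 0.4}
    - {"tx": 0, "ty": 0, "tz": 0, "wx": 0, "wy": 0, "wz": 0, "jaw": 0.4}

```text
t: 9.02
tool_pos: [0.4872, 0.3354, 0.2133]
tool_rot: [0.465, 3.095, 0.008]
contact_force: [0.0, -0.1, -0.0]
opening: 0.0513
```

```bash
python3 look.py 7 wrist scene; python3 -c "
from h import *
s=cv2.imread('pics/wrist7.png');crop(s,150,80,350,290,3,'w7c.png')"
```

```text
9.025 [0.4872 0.3354 0.2133] [[-0.9558498633954464, 0.29358254370486353, 0.01266209614114838], [0.2936405825094058, 0.9559113292951293, 0.0029561510034442403], [-0.011235966822781033, 0.006543741819495401, -0.9999154626729985]] [ 0.0048 -0.0562 -0.0329] 0.05132868328214174
```

View pics/w7c.png

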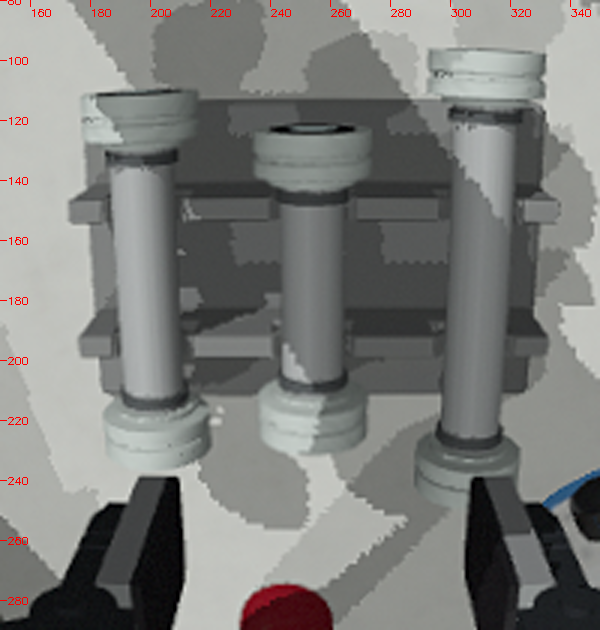

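View pics/scene7.png

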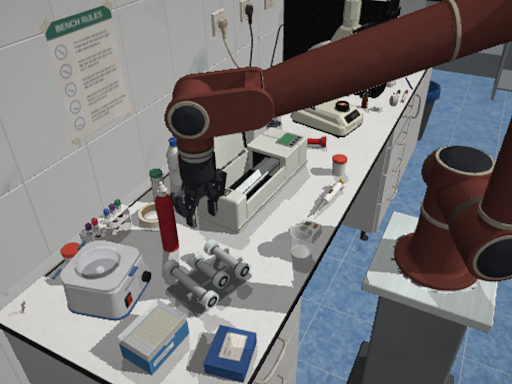

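```bash
python3 - <<'E'
from h import *
import pickle
np.set_printoptions(precision=4,suppress=True)
w=pickle.load(open('wrist7.pkl','rb'))
c=lambda pts:np.array(pts)/3.+[150,80]
for n,q,e in (('med',[(81,128),(199,122),(105,435),(211,435)],[(140,92),(158,470)]),('short',[(254,155),(373,155),(259,418),(368,418)],[(313,126),(313,455)]),('long',[(428,72),(546,75),(415,468),(520,468)],[(487,50),(467,507)])):
    X=onz(w,c(q),.046,True);a=X[:2].mean(0);b=X[2:].mean(0);d=b-a
    E=onz(w,c(e),.066,True)
    print(n,a,b,'yaw',np.arctan2(d[1],d[0]),'mid',(a+b)[:2]/2,'ends',E[:,:2].tolist(),E.mean(0)[:2],np.linalg.norm(E[0]-E[1]))
E
python3 plan.py .5025 .3885 .2 2.845 2 .4
```

```text
med [0.4159 0.294  0.046 ] [0.5253 0.2604 0.046 ] yaw -0.2972239171192931 mid [0.4706 0.2772] ends [[0.4055808733383255, 0.30193263968452067], [0.5303378967108058, 0.2621990299857141]] [0.468  0.2821] 0.13093156464527067
short [0.4439 0.3468 0.046 ] [0.5356 0.3183 0.046 ] yaw -0.3012898201457812 mid [0.4898 0.3326] ends [[0.4327335566318898, 0.35019381420518175], [0.5404893689065828, 0.316683094136883]] [0.4866 0.3334] 0.1128462823422853
long [0.4338 0.4109 0.046 ] [0.5733 0.368  0.046 ] yaw -0.2977782746808551 mid [0.5035 0.3895] ends [[0.42489843339604194, 0.4091679878595221], [0.5776782100746156, 0.3634601329348367]] [0.5013 0.3863] 0.15947058714311843
now [0.4853 0.3344 0.2085] rot err [ 0.0014  0.0059 -0.0015] f [ 0.9  1.  -1.5]
{"tx": -0.02, "ty": 2.84, "tz": 0.43, "wx": 0.001, "wy": 0.003, "wz": -0.001, "jaw": 0.4}
{"tx": -0.03, "ty": 2.84, "tz": 0.43, "wx": 0.001, "wy": 0.003, "wz": -0.001, "jaw": 0.4}
```

```bash
python3 - <<'E'
from h import *
np.set_printoptions(precision=4,suppress=True)
s=ctrl.camera_info('scene')
print(onz(s,[(131,303),(148,272),(141,245)],.03),onz(s,[(145,268),(135,248)],.1))
E
python3 plan.py .5027 .3897 .12 2.844 3 .52
```

```text
[[0.5996 0.4876 0.03  ]
 [0.6263 0.3922 0.03  ]
 [0.705  0.3221 0.03  ]] [[0.5878 0.4351 0.1   ]
 [0.6518 0.3927 0.1   ]]
now [0.4853 0.3344 0.2085] rot err [ 0.0014  0.0059 -0.0005] f [ 0.9  1.  -1.5]
{"tx": 0.01, "ty": 1.93, "tz": 2.95, "wx": 0.0, "wy": 0.002, "wz": -0.0, "jaw": 0.52}
{"tx": -0.0, "ty": 1.93, "tz": 2.95, "wx": 0.0, "wy": 0.002, "wz": -0.0, "jaw": 0.52}
{"tx": -0.01, "ty": 1.93, "tz": 2.95, "wx": 0.0, "wy": 0.002, "wz": -0.0, "jaw": 0.52}
```

Request:
send_rows:
  series:
    - {"tx": 0, "ty": 3, "tz": 0, "wx": 0, "wy": 0.003, "wz": 0, "jaw": 0.52}
    - {"tx": 0, "ty": 2.8, "tz": 2, "wx": 0, "wy": 0.003, "wz": 0, "jaw": 0.52}
    - {"tx": 0, "ty": 0, "tz": 4, "wx": 0, "wy": 0, "wz": 0, "jaw": 0.52}
    - {"tx": 0, "ty": 0, "tz": 3, "wx": 0, "wy": 0, "wz": 0, "jaw": 0.52}
    - {"tx": 0, "ty": 0, "tz": 0, "wx": 0, "wy": 0, "wz": 0, "jaw": 0.52}

```text
t: 9.75
tool_pos: [0.498, 0.3886, 0.1076]
tool_rot: [-0.466, -3.096, 0.012]
contact_force: [-0.6, 0.9, 0.2]
opening: 0.0407
```

```bash
python3 look.py 8;python3 plan.py .5027 .3897 .052 2.844 3 .52
```

```text
9.75 [0.498  0.3886 0.1076] [[-0.9557152493355062, 0.2940433021282461, -0.012120175786190623], [0.29412947440017717, 0.9557465228866105, -0.006036247114646649], [0.009808897830373382, -0.009333834349855255, -0.9999083283279936]] [-0.6428  0.8706  0.1634] 0.04067037299091921
now [0.4989 0.3891 0.1094] rot err [-0.0071 -0.0079 -0.001 ] f [-0.9 -0.5  0.1]
{"tx": -0.13, "ty": 0.07, "tz": 1.91, "wx": -0.002, "wy": -0.003, "wz": -0.0, "jaw": 0.52}
{"tx": -0.13, "ty": 0.06, "tz": 1.91, "wx": -0.002, "wy": -0.003, "wz": -0.0, "jaw": 0.52}
{"tx": -0.12, "ty": 0.06, "tz": 1.91, "wx": -0.002, "wy": -0.003, "wz": -0.0, "jaw": 0.52}
```

View pics/wrist8.png

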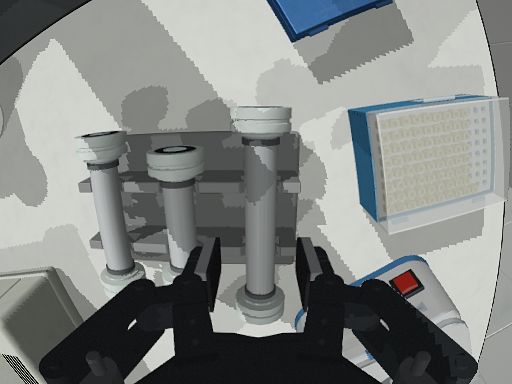

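Request:
send_rows:
  series:
    - {"tx": -0.4, "ty": 0.2, "tz": 0, "wx": -0.006, "wy": -0.007, "wz": 0, "jaw": 0.52}
    - {"tx": 0, "ty": 0, "tz": 2.5, "wx": 0, "wy": 0, "wz": 0, "jaw": 0.52}
    - {"tx": 0, "ty": 0, "tz": 2.5, "wx": 0, "wy": 0, "wz": 0, "jaw": 0.52}
    - {"tx": 0, "ty": 0, "tz": 0.2, "wx": 0, "wy": 0, "wz": 0, "jaw": 0.52}
    - {"tx": 0, "ty": 0, "tz": 0, "wx": 0, "wy": 0, "wz": 0, "jaw": 0.52}

```text
t: 10.42
tool_pos: [0.5092, 0.3925, 0.0657]
tool_rot: [0.467, 3.095, 0.014]
contact_force: [0.9, 0.2, 0.8]
opening: 0.041
```

```bash
python3 plan.py .5027 .3897 .0525 2.844 1 .52
```

```text
now [0.5092 0.3925 0.0657] rot err [ 0.0103  0.0099 -0.0017] f [0.9 0.2 0.8]
{"tx": 0.55, "ty": -0.47, "tz": 1.31, "wx": 0.01, "wy": 0.01, "wz": -0.002, "jaw": 0.52}
```

Request:
send_rows:
  series:
    - {"tx": 0.6, "ty": -0.45, "tz": 0, "wx": 0.01, "wy": 0.01, "wz": 0, "jaw": 0.52}
    - {"tx": 0, "ty": 0, "tz": 0.7, "wx": 0, "wy": 0, "wz": 0, "jaw": 0.52}
    - {"tx": 0, "ty": 0, "tz": 0.6, "wx": 0, "wy": 0, "wz": 0, "jaw": 0.52}
    - {"tx": 0, "ty": 0, "tz": 0, "wx": 0, "wy": 0, "wz": 0, "jaw": 0.52}

```text
t: 10.92
tool_pos: [0.5033, 0.3908, 0.0552]
tool_rot: [0.468, 3.103, 0.005]
contact_force: [0.1, -0.2, -0.5]
opening: 0.0411
```

```bash
python3 plan.py .5027 .3897 .0525 2.844 1 .52
```

```text
now [0.5033 0.3908 0.0552] rot err [ 0.0035  0.0026 -0.0016] f [ 0.1 -0.2 -0.5]
{"tx": 0.03, "ty": -0.13, "tz": 0.27, "wx": 0.003, "wy": 0.003, "wz": -0.002, "jaw": 0.52}
```

Request:
send_rows:
  series:
    - {"tx": 0.05, "ty": -0.15, "tz": 0.35, "wx": 0.003, "wy": 0.003, "wz": 0, "jaw": 0.52}
    - {"tx": 0, "ty": 0, "tz": 0, "wx": 0, "wy": 0, "wz": 0, "jaw": 0.52}
    - {"tx": 0, "ty": 0, "tz": 0, "wx": 0, "wy": 0, "wz": 0, "jaw": 0.9}
    - {"tx": 0, "ty": 0, "tz": 0, "wx": 0, "wy": 0, "wz": 0, "jaw": 0.9}
    - {"tx": 0, "ty": 0, "tz": 0, "wx": 0, "wy": 0, "wz": 0, "jaw": 0.9}
  squeeze: 50

```text
t: 11.55
tool_pos: [0.5022, 0.3885, 0.0516]
tool_rot: [-0.468, -3.105, 0.003]
contact_force: [-1.7, -0.6, 0.1]
opening: 0.0199
```

Request:
send_rows:
  series:
    - {"tx": 0, "ty": 0, "tz": 0, "wx": 0, "wy": 0, "wz": 0, "jaw": 0.9}
    - {"tx": 0, "ty": 0, "tz": -1, "wx": 0, "wy": 0, "wz": 0, "jaw": 0.9}
    - {"tx": 0, "ty": 0, "tz": -4, "wx": 0, "wy": 0, "wz": 0, "jaw": 0.9}
    - {"tx": 0, "ty": 0, "tz": -5, "wx": 0, "wy": 0, "wz": 0, "jaw": 0.9}
    - {"tx": 0, "ty": 0, "tz": -5, "wx": 0, "wy": 0, "wz": 0, "jaw": 0.9}

```text
t: 12.18
tool_pos: [0.4985, 0.3876, 0.1976]
tool_rot: [-0.466, -3.094, 0.013]
contact_force: [1.6, 0.6, -3.1]
opening: 0.0199
```

```bash
python3 plan.py .5645 -.040 .28 1.496 10
```

```text
now [0.4985 0.3876 0.1976] rot err [-0.0161 -0.003   1.3465] f [ 1.6  0.6 -3.1]
{"tx": -1.88, "ty": -3.9, "tz": -0.81, "wx": -0.002, "wy": -0.0, "wz": 0.135, "jaw": 0.9}
{"tx": -2.39, "ty": -3.61, "tz": -0.81, "wx": -0.002, "wy": -0.0, "wz": 0.135, "jaw": 0.9}
{"tx": -2.85, "ty": -3.26, "tz": -0.82, "wx": -0.002, "wy": -0.0, "wz": 0.135, "jaw": 0.9}
{"tx": -3.26, "ty": -2.84, "tz": -0.82, "wx": -0.002, "wy": -0.0, "wz": 0.135, "jaw": 0.9}
{"tx": -3.62, "ty": -2.38, "tz": -0.82, "wx": -0.002, "wy": -0.0, "wz": 0.135, "jaw": 0.9}
{"tx": -3.9, "ty": -1.87, "tz": -0.83, "wx": -0.002, "wy": -0.0, "wz": 0.135, "jaw": 0.9}
{"tx": -4.12, "ty": -1.33, "tz": -0.83, "wx": -0.002, "wy": -0.0, "wz": 0.135, "jaw": 0.9}
{"tx": -4.26, "ty": -0.76, "tz": -0.83, "wx": -0.002, "wy": -0.0, "wz": 0.135, "jaw": 0.9}
{"tx": -4.32, "ty": -0.18, "tz": -0.83, "wx": -0.002, "wy": -0.0, "wz": 0.135, "jaw": 0.9}
{"tx": -4.31, "ty": 0.4, "tz": -0.83, "wx": -0.002, "wy": -0.0, "wz": 0.135, "jaw": 0.9}
```

Request:
send_rows:
  series:
    - {"tx": 0, "ty": 0, "tz": -5, "wx": 0, "wy": 0, "wz": 0, "jaw": 0.9}
    - {"tx": -1.9, "ty": -3.9, "tz": -2.5, "wx": 0, "wy": 0, "wz": 0.135, "jaw": 0.9}
    - {"tx": -2.4, "ty": -3.6, "tz": 0, "wx": 0, "wy": 0, "wz": 0.135, "jaw": 0.9}
    - {"tx": -2.8, "ty": -3.3, "tz": 0, "wx": 0, "wy": 0, "wz": 0.135, "jaw": 0.9}
    - {"tx": -3.3, "ty": -2.8, "tz": 0, "wx": 0, "wy": 0, "wz": 0.135, "jaw": 0.9}

```text
t: 12.8
tool_pos: [0.5268, 0.2177, 0.2836]
tool_rot: [-1.294, -2.862, -0.006]
contact_force: [0.4, 0.4, -2.8]
opening: 0.0195
```

Request:
send_rows:
  series:
    - {"tx": -3.6, "ty": -2.4, "tz": 0, "wx": 0, "wy": 0, "wz": 0.135, "jaw": 0.9}
    - {"tx": -3.9, "ty": -1.9, "tz": 0, "wx": 0, "wy": 0, "wz": 0.135, "jaw": 0.9}
    - {"tx": -4.1, "ty": -1.3, "tz": 0, "wx": 0, "wy": 0, "wz": 0.135, "jaw": 0.9}
    - {"tx": -4.2, "ty": -0.8, "tz": 0, "wx": 0, "wy": 0, "wz": 0.135, "jaw": 0.9}
    - {"tx": 0, "ty": 0, "tz": 0, "wx": 0, "wy": 0, "wz": 0, "jaw": 0.9}

```text
t: 13.42
tool_pos: [0.549, 0.0403, 0.2833]
tool_rot: [-2.035, -2.392, -0.012]
contact_force: [-0.1, 1.3, -3.0]
opening: 0.0199
```

```bash
python3 plan.py .5645 -.040 .27 1.496 3
```

```text
now [0.549  0.0403 0.2833] rot err [ 0.0048 -0.0064  0.2356] f [-0.1  1.3 -3. ]
{"tx": -2.73, "ty": 0.08, "tz": 0.43, "wx": 0.002, "wy": -0.002, "wz": 0.079, "jaw": 0.9}
{"tx": -2.71, "ty": 0.29, "tz": 0.43, "wx": 0.002, "wy": -0.002, "wz": 0.079, "jaw": 0.9}
{"tx": -2.68, "ty": 0.51, "tz": 0.44, "wx": 0.002, "wy": -0.002, "wz": 0.079, "jaw": 0.9}
```

Request:
send_rows:
  series:
    - {"tx": -2.7, "ty": 0.1, "tz": 0.4, "wx": 0.002, "wy": -0.002, "wz": 0.079, "jaw": 0.9}
    - {"tx": -2.7, "ty": 0.3, "tz": 0.4, "wx": 0.002, "wy": -0.002, "wz": 0.079, "jaw": 0.9}
    - {"tx": -2.7, "ty": 0.5, "tz": 0.4, "wx": 0.002, "wy": -0.002, "wz": 0.079, "jaw": 0.9}
    - {"tx": 0, "ty": 0, "tz": 0, "wx": 0, "wy": 0, "wz": 0, "jaw": 0.9}

```text
t: 13.92
tool_pos: [0.565, -0.0378, 0.2707]
tool_rot: [-2.303, -2.133, -0.005]
contact_force: [0.1, 0.2, -1.9]
opening: 0.02
```

```bash
python3 look.py 9; python3 plan.py .5645 -.040 .17 1.496 2
```

```text
13.925 [ 0.565  -0.0378  0.2707] [[0.07636502182318351, 0.9970797184418552, 0.0006469264680285696], [0.9970699604495112, -0.07636714350582162, 0.004421918358699697], [0.004458409038486817, 0.00030735105592854996, -0.9999900140122269]] [ 0.134   0.1579 -1.8546] 0.01997416526522622
now [ 0.565 -0.037  0.271] rot err [ 0.0007 -0.0049 -0.0003] f [ 0.   0.5 -3.8]
{"tx": -0.18, "ty": -0.02, "tz": 5.05, "wx": 0.0, "wy": -0.002, "wz": -0.0, "jaw": 0.9}
{"tx": -0.16, "ty": -0.01, "tz": 5.05, "wx": 0.0, "wy": -0.002, "wz": -0.0, "jaw": 0.9}
```

View pics/wrist9.png

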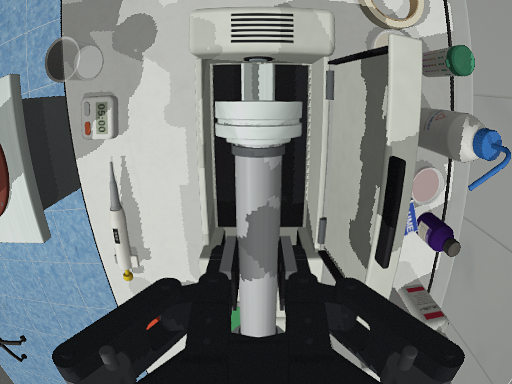

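Request:
send_rows:
  series:
    - {"tx": -0.2, "ty": -0.1, "tz": 5, "wx": 0, "wy": -0.003, "wz": 0, "jaw": 0.9}
    - {"tx": -0.1, "ty": 0, "tz": 5, "wx": 0, "wy": -0.002, "wz": 0, "jaw": 0.9}
    - {"tx": 0, "ty": 0, "tz": 3, "wx": 0, "wy": 0, "wz": 0, "jaw": 0.9}
    - {"tx": 0, "ty": 0, "tz": 0, "wx": 0, "wy": 0, "wz": 0, "jaw": 0.9}

```text
t: 14.48
tool_pos: [0.5655, -0.0336, 0.1408]
tool_rot: [2.29, 2.146, 0.01]
contact_force: [-0.4, 0.6, -3.5]
opening: 0.0202
```

```bash
python3 plan.py .5645 -.040 .09 1.496 2
```

```text
now [ 0.5655 -0.0336  0.1408] rot err [ 0.0067 -0.0028  0.0099] f [-0.4  0.6 -3.5]
{"tx": -0.33, "ty": -0.05, "tz": 2.54, "wx": 0.003, "wy": -0.001, "wz": 0.005, "jaw": 0.9}
{"tx": -0.32, "ty": -0.03, "tz": 2.54, "wx": 0.003, "wy": -0.001, "wz": 0.005, "jaw": 0.9}
```

Request:
send_rows:
  series:
    - {"tx": -0.7, "ty": -0.1, "tz": 0, "wx": 0.006, "wy": -0.003, "wz": 0.01, "jaw": 0.9}
    - {"tx": 0, "ty": 0, "tz": 2, "wx": 0, "wy": 0, "wz": 0, "jaw": 0.9}
    - {"tx": 0, "ty": 0, "tz": 2, "wx": 0, "wy": 0, "wz": 0, "jaw": 0.9}
    - {"tx": 0, "ty": 0, "tz": 0, "wx": 0, "wy": 0, "wz": 0, "jaw": 0.9}

```text
t: 14.98
tool_pos: [0.567, -0.0403, 0.1033]
tool_rot: [2.297, 2.134, 0.008]
contact_force: [0.2, 0.7, -2.2]
opening: 0.0202
```

```bash
python3 look.py 10 wrist scene; python3 plan.py .5645 -.040 .085 1.496 1;python3 -c "
from h import *
s=cv2.imread('pics/scene10.png');crop(s,180,100,330,230,4,'s10c.png')"
```

```text
14.975 [ 0.567  -0.0403  0.1033] [[0.07317361987059794, 0.99728655223419, 0.008071808215965258], [0.9973189089416159, -0.07316483529366676, -0.0013786747098329015], [-0.0007843612293785616, 0.008151049582274961, -0.999966472022022]] [ 0.1525  0.7209 -2.1714] 0.02017914264970434
now [ 0.5683 -0.0405  0.1053] rot err [0.0115 0.0012 0.0016] f [ 0.7  0.2 -2.9]
{"tx": 0.03, "ty": -0.4, "tz": 2.02, "wx": 0.012, "wy": 0.001, "wz": 0.002, "jaw": 0.9}
```

View pics/wrist10.png

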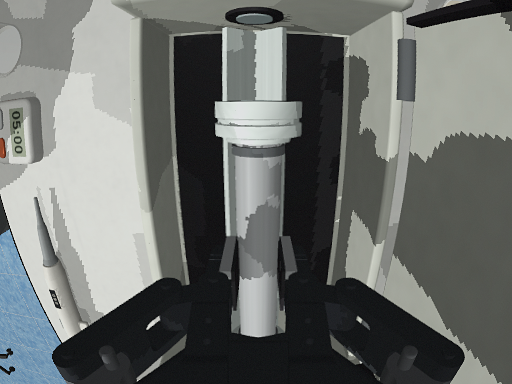

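View pics/s10c.png

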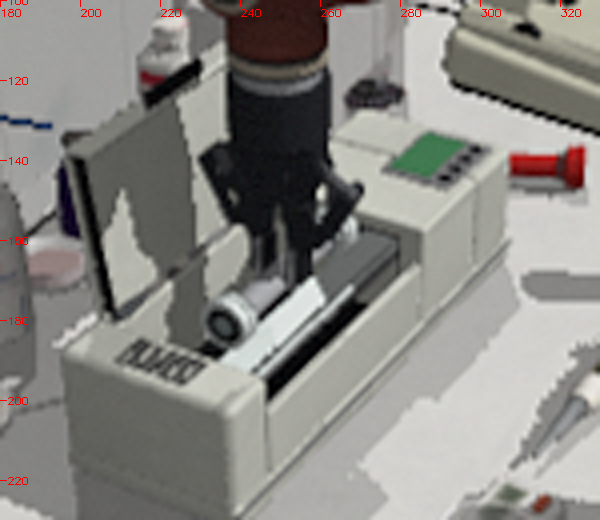

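Request:
send_rows:
  series:
    - {"tx": 0.3, "ty": -0.4, "tz": 0, "wx": 0.011, "wy": 0.001, "wz": 0.002, "jaw": 0.9}
    - {"tx": 0, "ty": 0, "tz": 1, "wx": 0, "wy": 0, "wz": 0, "jaw": 0.9}
    - {"tx": 0, "ty": 0, "tz": 1, "wx": 0, "wy": 0, "wz": 0, "jaw": 0.9}
    - {"tx": 0, "ty": 0, "tz": 0, "wx": 0, "wy": 0, "wz": 0, "jaw": 0.9}

```text
t: 15.58
tool_pos: [0.5651, -0.0371, 0.0852]
tool_rot: [2.302, 2.135, 0.002]
contact_force: [0.1, 0.5, -2.1]
opening: 0.0199
```

```bash
python3 plan.py .5647 -.038 .076 1.496 1
```

```text
now [ 0.5651 -0.0371  0.0852] rot err [ 0.0021  0.0004 -0.0005] f [ 0.1  0.5 -2.1]
{"tx": -0.09, "ty": -0.04, "tz": 0.92, "wx": 0.002, "wy": 0.0, "wz": -0.001, "jaw": 0.9}
```

Request:
send_rows:
  series:
    - {"tx": 0, "ty": -0.05, "tz": 0.5, "wx": 0.002, "wy": 0, "wz": 0, "jaw": 0.9}
    - {"tx": 0, "ty": 0, "tz": 0.4, "wx": 0, "wy": 0, "wz": 0, "jaw": 0.9}
    - {"tx": 0, "ty": 0, "tz": 0, "wx": 0, "wy": 0, "wz": 0, "jaw": 0.9}

```text
t: 15.95
tool_pos: [0.5647, -0.0372, 0.0755]
tool_rot: [2.303, 2.136, -0.001]
contact_force: [-0.6, 0.3, -2.8]
opening: 0.0202
```

Request:
send_rows:
  series:
    - {"tx": 0, "ty": 0, "tz": 0.2, "wx": 0, "wy": 0, "wz": 0, "jaw": 0.9}
    - {"tx": 0, "ty": 0, "tz": 0, "wx": 0, "wy": 0, "wz": 0, "jaw": 0.9}

```text
t: 16.2
tool_pos: [0.565, -0.0372, 0.074]
tool_rot: [2.303, 2.136, 0.0]
contact_force: [-0.5, -0.9, -3.0]
opening: 0.0201
```

Request:
send_rows:
  series:
    - {"tx": 0, "ty": 0, "tz": 0.1, "wx": 0, "wy": 0, "wz": 0, "jaw": 0.9}
    - {"tx": 0, "ty": 0, "tz": 0, "wx": 0, "wy": 0, "wz": 0, "jaw": 0.55}
    - {"tx": 0, "ty": 0, "tz": 0, "wx": 0, "wy": 0, "wz": 0, "jaw": 0.55}
    - {"tx": 0, "ty": 0, "tz": 0, "wx": 0, "wy": 0, "wz": 0, "jaw": 0.55}

```text
t: 16.7
tool_pos: [0.5666, -0.0376, 0.075]
tool_rot: [2.301, 2.134, 0.003]
contact_force: [-0.6, -0.8, 0.2]
opening: 0.0385
```

Request:
send_rows:
  series:
    - {"tx": 0, "ty": 0, "tz": -2, "wx": 0, "wy": 0, "wz": 0, "jaw": 0.55}
    - {"tx": 0, "ty": 0, "tz": -4, "wx": 0, "wy": 0, "wz": 0, "jaw": 0.55}
    - {"tx": 0, "ty": 0, "tz": -5, "wx": 0, "wy": 0, "wz": 0, "jaw": 1}
    - {"tx": 0, "ty": 0, "tz": -4, "wx": 0, "wy": 0, "wz": 0, "jaw": 1}
    - {"tx": 0, "ty": 0, "tz": 0, "wx": 0, "wy": 0, "wz": 0, "jaw": 1}
  squeeze: 40

```text
t: 17.32
tool_pos: [0.5668, -0.0375, 0.2358]
tool_rot: [2.297, 2.131, 0.009]
contact_force: [0.4, -0.6, -0.3]
opening: -0.0
```

```bash
python3 look.py 11 wrist; python3 -c "
from h import *
s=cv2.imread('pics/wrist11.png');crop(s,160,0,360,300,2,'w11c.png')"
```

```text
17.325 [ 0.5668 -0.0375  0.2358] [[0.07530556716951822, 0.9971139182753043, 0.009638751731788], [0.9971592177721208, -0.07528642380318859, -0.0023342671267263014], [-0.0016018630932181886, 0.00978715344707268, -0.9999508216217606]] [ 0.4037 -0.5657 -0.3238] -1.2848398024035246e-05
```

View pics/w11c.png

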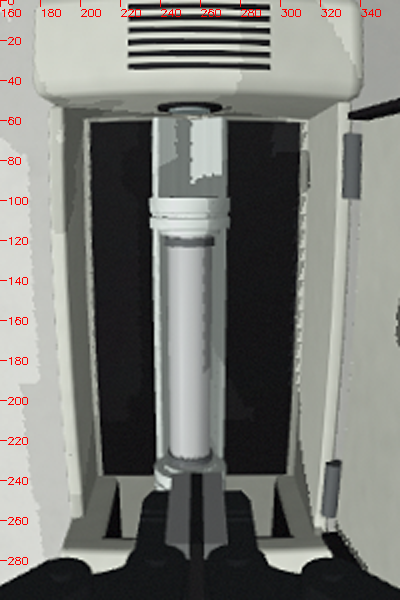

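```bash
python3 - <<'E'
from h import *
import pickle
np.set_printoptions(precision=4,suppress=True)
w=pickle.load(open('wrist11.pkl','rb'))
c=lambda pts:np.array(pts)/2.+[160,0]
print(-w['R'].T@w['t'])
print('end',onz(w,c([(190,197)]),.088,True),onz(w,c([(190,197)]),.068,True))
print('caps',onz(w,c([(149,215),(230,215)]),.068,True))
print('body',onz(w,c([(169,300),(212,300),(167,420),(211,420)]),.068,True))
print('rail .056',onz(w,c([(153,150),(228,150)]),.056,True))
print('lamp .112',onz(w,c([(60,108),(340,110)]),.112,True),'hood',onz(w,c([(75,555)]),.112,True))
print('back wall top edge .099',onz(w,c([(350,150),(335,450)]),.099,True))
E
python3 plan.py .577 .065 .2 1.496 3 1
```

```text
[0.571  0.0438 0.3678]
end [[0.571  0.0422 0.088 ]] [[0.571  0.0421 0.068 ]]
caps [[0.5499 0.0347 0.068 ]
 [0.5902 0.0316 0.068 ]]
body [[ 0.5562 -0.0094  0.068 ]
 [ 0.5781 -0.0112  0.068 ]
 [ 0.5494 -0.0749  0.068 ]
 [ 0.5732 -0.0768  0.068 ]]
rail .056 [[0.5539 0.0682 0.056 ]
 [0.5923 0.0653 0.056 ]]
lamp .112 [[0.5189 0.0869 0.112 ]
 [0.638  0.0774 0.112 ]] hood [[ 0.497  -0.1302  0.112 ]]
back wall top edge .099 [[ 0.6449  0.0604  0.099 ]
 [ 0.6347 -0.0861  0.099 ]]
now [ 0.5658 -0.0373  0.2334] rot err [ 0.0062  0.0011 -0.0006] f [-0.1  1.  -0. ]
{"tx": 3.43, "ty": 0.11, "tz": 1.11, "wx": 0.002, "wy": 0.0, "wz": -0.0, "jaw": 1.0}
{"tx": 3.43, "ty": 0.11, "tz": 1.11, "wx": 0.002, "wy": 0.0, "wz": -0.0, "jaw": 1.0}
{"tx": 3.43, "ty": 0.12, "tz": 1.11, "wx": 0.002, "wy": 0.0, "wz": -0.0, "jaw": 1.0}
```

Request:
send_rows:
  series:
    - {"tx": 3.4, "ty": 0, "tz": 0, "wx": 0.003, "wy": 0, "wz": 0, "jaw": 1}
    - {"tx": 3.4, "ty": 0, "tz": 0, "wx": 0.003, "wy": 0, "wz": 0, "jaw": 1}
    - {"tx": 3.3, "ty": 0, "tz": 3, "wx": 0, "wy": 0, "wz": 0, "jaw": 1}
    - {"tx": 0, "ty": 0, "tz": 5, "wx": 0, "wy": 0, "wz": 0, "jaw": 1}
    - {"tx": 0, "ty": 0, "tz": 0, "wx": 0, "wy": 0, "wz": 0, "jaw": 1}

```text
t: 18.0
tool_pos: [0.5699, 0.0662, 0.1464]
tool_rot: [-2.301, -2.131, 0.01]
contact_force: [0.4, 0.2, 0.3]
opening: 0.0001
```

```bash
python3 plan.py .572 .063 .12 1.496 1 1
```

```text
now [0.5699 0.0662 0.1464] rot err [-0.0082  0.0014 -0.0018] f [0.4 0.2 0.3]
{"tx": -0.3, "ty": 0.26, "tz": 2.64, "wx": -0.008, "wy": 0.001, "wz": -0.002, "jaw": 1.0}
```

Request:
send_rows:
  series:
    - {"tx": -0.3, "ty": 0.2, "tz": 0, "wx": -0.006, "wy": 0.001, "wz": -0.002, "jaw": 1}
    - {"tx": 0, "ty": 0, "tz": 1.5, "wx": 0, "wy": 0, "wz": 0, "jaw": 1}
    - {"tx": 0, "ty": 0, "tz": 1.5, "wx": 0, "wy": 0, "wz": 0, "jaw": 1}
    - {"tx": 0, "ty": 0, "tz": 0, "wx": 0, "wy": 0, "wz": 0, "jaw": 1}

```text
t: 18.5
tool_pos: [0.5742, 0.0616, 0.119]
tool_rot: [2.302, 2.133, 0.004]
contact_force: [0.4, -0.0, -0.7]
opening: -0.0001
```

```bash
python3 look.py 12 wrist;python3 plan.py .572 .063 .072 1.496 1 1
```

```text
18.5 [0.5742 0.0616 0.119 ] [[0.07633346750022338, 0.9970733901515618, 0.0042256823193306805], [0.997082341089182, -0.07633243051133501, -0.00040637464027075626], [-8.262873824309812e-05, 0.004244373205053423, -0.9999909891936966]] [ 0.3954 -0.0152 -0.7128] -7.731671066306518e-05
now [0.5748 0.0616 0.12  ] rot err [ 0.0058  0.0001 -0.0014] f [ 0.3 -0.5  0.8]
{"tx": 0.12, "ty": -0.31, "tz": 4.79, "wx": 0.006, "wy": 0.0, "wz": -0.001, "jaw": 1.0}
```

View pics/wrist12.png

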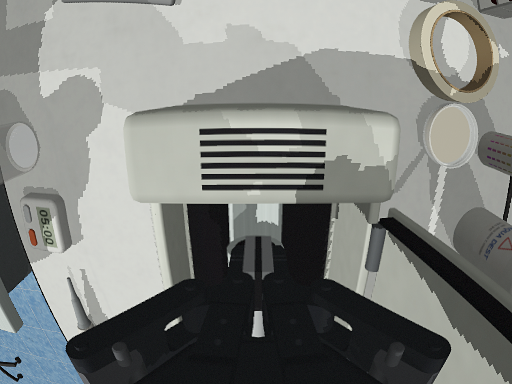

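Request:
send_rows:
  series:
    - {"tx": 0.15, "ty": -0.3, "tz": 0, "wx": 0.006, "wy": 0, "wz": 0, "jaw": 1}
    - {"tx": 0, "ty": 0, "tz": 1.8, "wx": 0, "wy": 0, "wz": 0, "jaw": 1}
    - {"tx": 0, "ty": 0, "tz": 1.7, "wx": 0, "wy": 0, "wz": 0, "jaw": 1}
    - {"tx": 0, "ty": 0, "tz": 0, "wx": 0, "wy": 0, "wz": 0, "jaw": 1}

```text
t: 19.05
tool_pos: [0.5719, 0.0635, 0.0831]
tool_rot: [2.304, 2.135, 0.0]
contact_force: [-0.6, -0.4, -0.3]
opening: 0.0001
```

```bash
python3 plan.py .572 .063 .073 1.496 1 1
```

```text
now [0.5719 0.0635 0.0831] rot err [ 0.0002 -0.0001 -0.0014] f [-0.6 -0.4 -0.3]
{"tx": -0.05, "ty": 0.01, "tz": 1.01, "wx": 0.0, "wy": -0.0, "wz": -0.001, "jaw": 1.0}
```

Request:
send_rows:
  series:
    - {"tx": 0, "ty": 0, "tz": 1, "wx": 0, "wy": 0, "wz": 0, "jaw": 1}
    - {"tx": 0, "ty": 0, "tz": 0, "wx": 0, "wy": 0, "wz": 0, "jaw": 1}
    - {"tx": -0.8, "ty": 0, "tz": 0, "wx": 0, "wy": 0, "wz": 0, "jaw": 1}
    - {"tx": -0.8, "ty": 0, "tz": 0, "wx": 0, "wy": 0, "wz": 0, "jaw": 1}
    - {"tx": -0.8, "ty": 0, "tz": 0, "wx": 0, "wy": 0, "wz": 0, "jaw": 1}

```text
t: 19.68
tool_pos: [0.5704, 0.0389, 0.0727]
tool_rot: [-2.304, -2.136, -0.002]
contact_force: [-1.0, 1.0, -1.8]
opening: 0.0004
```

```bash
python3 plan.py .5665 -.015 .072 1.496 1 1
```

```text
now [0.5704 0.0389 0.0727] rot err [ 0.0009 -0.0011 -0.0009] f [-1.   1.  -1.8]
{"tx": -5.4, "ty": 0.02, "tz": 0.06, "wx": 0.001, "wy": -0.001, "wz": -0.001, "jaw": 1.0}
```

Request:
send_rows:
  series:
    - {"tx": -1, "ty": 0, "tz": 0, "wx": 0, "wy": 0, "wz": 0, "jaw": 1}
    - {"tx": -1, "ty": 0, "tz": 0, "wx": 0, "wy": 0, "wz": 0, "jaw": 1}
    - {"tx": -1, "ty": 0, "tz": 0, "wx": 0, "wy": 0, "wz": 0, "jaw": 1}
    - {"tx": -1, "ty": 0, "tz": 0, "wx": 0, "wy": 0, "wz": 0, "jaw": 1}
    - {"tx": -1, "ty": 0, "tz": 0, "wx": 0, "wy": 0, "wz": 0, "jaw": 1}

```text
t: 20.3
tool_pos: [0.5661, -0.0147, 0.0727]
tool_rot: [-2.304, -2.135, -0.003]
contact_force: [-0.3, 1.9, -1.4]
opening: -0.0
```

```bash
python3 look.py 13 wrist;python3 plan.py .5647 -.035 .072 1.496 1 1
```

```text
20.3 [ 0.5661 -0.0147  0.0727] [[0.07637298100683741, 0.9970788244187111, 0.0009928081032856105], [0.9970780771726205, -0.07637441936479973, 0.0015020281086669802], [0.0015734655632626397, 0.0008751928304104538, -0.9999983791205016]] [-0.3269  1.9136 -1.4033] -3.145896465098575e-05
now [ 0.5661 -0.0159  0.0728] rot err [ 0.001  -0.0004 -0.0023] f [ 0.6 -1.2  0.1]
{"tx": -1.92, "ty": 0.0, "tz": 0.08, "wx": 0.001, "wy": -0.0, "wz": -0.002, "jaw": 1.0}
```

View pics/wrist13.png

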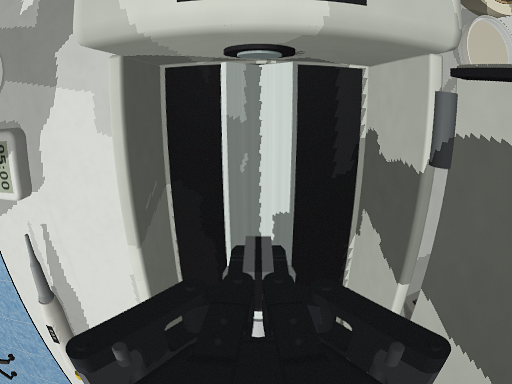

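Request:
send_rows:
  series:
    - {"tx": -0.7, "ty": 0, "tz": 0, "wx": 0, "wy": 0, "wz": 0, "jaw": 1}
    - {"tx": -0.7, "ty": 0, "tz": 0, "wx": 0, "wy": 0, "wz": 0, "jaw": 1}
    - {"tx": -0.5, "ty": 0, "tz": 0, "wx": 0, "wy": 0, "wz": 0, "jaw": 1}
    - {"tx": -0.4, "ty": 0, "tz": 0, "wx": 0, "wy": 0, "wz": 0, "jaw": 1}

```text
t: 20.85
tool_pos: [0.5643, -0.04, 0.0729]
tool_rot: [2.305, 2.134, 0.002]
contact_force: [-0.6, 1.7, -0.1]
opening: 0.0003
```

Now small steps, watching the force.

Request:
send_rows:
  series:
    - {"tx": -0.35, "ty": 0, "tz": 0, "wx": 0, "wy": 0, "wz": 0, "jaw": 1}
    - {"tx": -0.35, "ty": 0, "tz": 0, "wx": 0, "wy": 0, "wz": 0, "jaw": 1}

```text
t: 21.1
tool_pos: [0.5638, -0.0473, 0.0729]
tool_rot: [-2.305, -2.135, -0.003]
contact_force: [0.5, 2.2, -1.0]
opening: 0.0004
```

Request:
send_rows:
  series:
    - {"tx": -0.3, "ty": 0, "tz": 0, "wx": 0, "wy": 0, "wz": 0, "jaw": 1}
    - {"tx": -0.3, "ty": 0, "tz": 0, "wx": 0, "wy": 0, "wz": 0, "jaw": 1}

```text
t: 21.35
tool_pos: [0.5635, -0.0508, 0.0729]
tool_rot: [-2.303, -2.13, -0.011]
contact_force: [1.2, 17.0, 1.6]
opening: 0.0002
```

Request:
send_rows:
  series:
    - {"tx": -0.25, "ty": 0, "tz": 0, "wx": 0, "wy": 0, "wz": 0, "jaw": 1}

```text
t: 21.48
tool_pos: [0.5635, -0.0507, 0.073]
tool_rot: [-2.3, -2.127, -0.018]
contact_force: [1.0, 11.7, 1.2]
opening: -0.0001
```

Request:
send_rows:
  series:
    - {"tx": -0.35, "ty": 0, "tz": 0, "wx": 0, "wy": 0, "wz": 0, "jaw": 1}
    - {"tx": -0.2, "ty": 0, "tz": 0, "wx": 0, "wy": 0, "wz": 0, "jaw": 1}
    - {"tx": 0, "ty": 0, "tz": 0, "wx": 0, "wy": 0, "wz": 0, "jaw": 1}

```text
t: 21.85
tool_pos: [0.5636, -0.0503, 0.0732]
tool_rot: [-2.293, -2.122, -0.032]
contact_force: [0.5, -0.2, 0.3]
opening: 0.0001
```

Request:
send_rows:
  series:
    - {"tx": 1.5, "ty": 0, "tz": 0, "wx": 0, "wy": 0, "wz": 0, "jaw": 1}
    - {"tx": 1, "ty": 0, "tz": -3, "wx": 0, "wy": 0, "wz": 0, "jaw": 1}
    - {"tx": 0, "ty": 0, "tz": -5, "wx": 0, "wy": 0, "wz": 0, "jaw": 1}
    - {"tx": 0, "ty": 0, "tz": -5, "wx": 0, "wy": 0, "wz": 0, "jaw": 1}
    - {"tx": 0, "ty": 0, "tz": -4, "wx": 0, "wy": 0, "wz": 0, "jaw": 1}

```text
t: 22.48
tool_pos: [0.5627, -0.0275, 0.244]
tool_rot: [-2.29, -2.12, -0.019]
contact_force: [0.5, 0.1, -0.1]
opening: 0.0001
```

```bash
python3 look.py 14 wrist scene side;python3 plan.py .5647 -.06 .26 1.496 2 1
python3 -c "
from h import *
s=cv2.imread('pics/scene14.png');crop(s,180,100,330,230,4,'s14c.png')
s=cv2.imread('pics/side14.png');crop(s,230,140,350,270,5,'sd14c.png')"
```

```text
22.475 [ 0.5627 -0.0275  0.244 ] [[0.0771975698248581, 0.9970000219558043, -0.005611722842570357], [0.9967447656731862, -0.07704412443387025, 0.023750263015877494], [0.023246662475314605, -0.007426917957267605, -0.9997021724360784]] [ 0.4568  0.099  -0.07  ] 7.815876845483772e-05
now [ 0.5641 -0.0278  0.2455] rot err [-0.0024 -0.0228 -0.0024] f [ 0.4 -0.5  0.1]
{"tx": -1.58, "ty": 0.15, "tz": -0.76, "wx": -0.001, "wy": -0.011, "wz": -0.001, "jaw": 1.0}
{"tx": -1.59, "ty": 0.15, "tz": -0.74, "wx": -0.001, "wy": -0.011, "wz": -0.001, "jaw": 1.0}
```

View pics/wrist14.png

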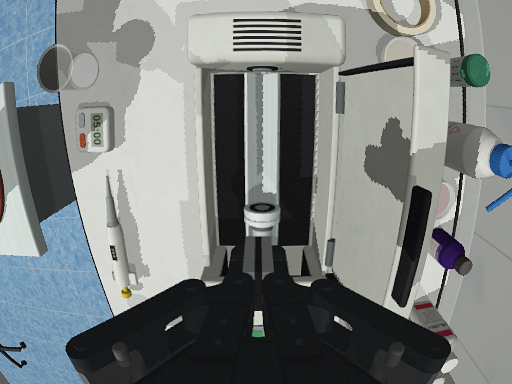

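View pics/s14c.png

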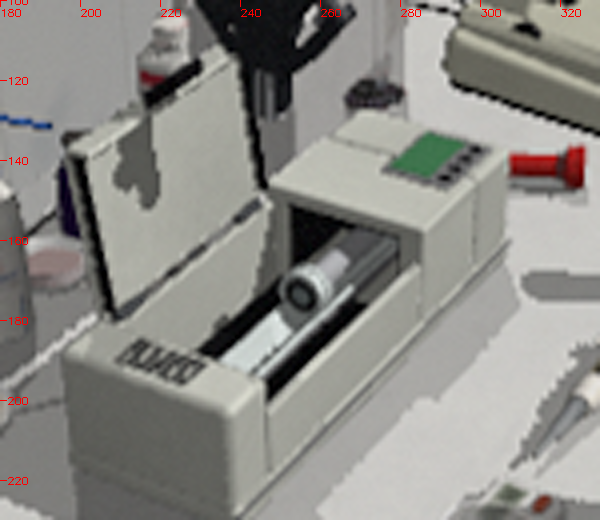

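View pics/sd14c.png

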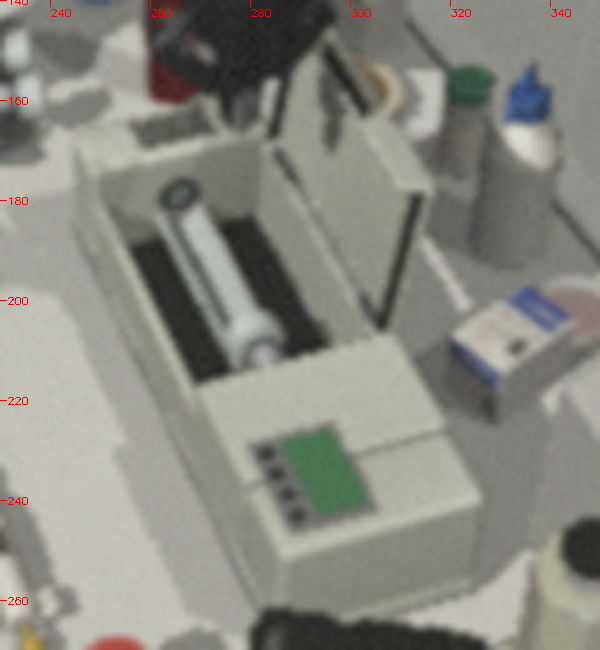

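Run:
```python
from h import *
import pickle
np.set_printoptions(precision=4,suppress=True)
w=pickle.load(open('wrist14.pkl','rb'));s=pickle.load(open('scene14.pkl','rb'))
crop(cv2.imread('pics/wrist14.png'),180,50,360,290,3,'w14c.png')
print(onz(s,[(255.2,173.2)],.068))
print('scene hood front top corner z.112',onz(s,[(180+423/4,100+236/4),(180+275/4,100+187/4)],.112),'lamp',onz(s,[(180+262/4,100+385/4)],.08))
```

```text
[[ 0.565  -0.0651  0.068 ]]
scene hood front top corner z.112 [[ 0.486  -0.1174  0.112 ]
 [ 0.6229 -0.1333  0.112 ]] lamp [[0.5266 0.0681 0.08  ]]
```

View pics/w14c.png

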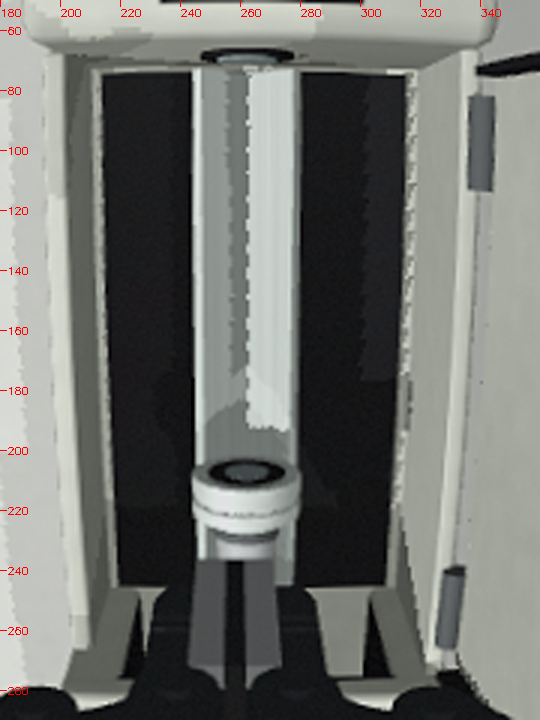

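Run:
```python
from h import *
import pickle
np.set_printoptions(precision=4,suppress=True)
w=pickle.load(open('wrist14.pkl','rb'))
c=lambda pts:np.array(pts)/3.+[180,50]
P=lambda a,z:(onz(w,c(a),z,True)[:,:2]-[.5676,0])@np.array([.075,.997])
print('along-axis coords: end',P([(247,472)],.068),'rail start',P([(215,68),(285,68)],.056),'hood edge',P([(365,678),(100,690)],.112),P([(365,678)],.096), 'lampedge',P([(100,54),(420,54)],.112))
```

```text
along-axis coords: end [-0.0619] rail start [0.0845 0.0846] hood edge [-0.1239 -0.1294] [-0.1344] lampedge [0.0837 0.0842]
```

Run:
```python
from h import *
import pickle
np.set_printoptions(precision=4,suppress=True)
s=ctrl.camera_info('scene');d=ctrl.camera_info('side')
print('side wash,green,box,purple',onz(d,[(330,190),(321,183),(329,214),(362,208)],0))
w=pickle.load(open('wrist14.pkl','rb'))
print('wrist wash top z.2, green top .12, purple top .08',onz(w,[(505,162)],.21,True),onz(w,[(472,70)],.12,True),onz(w,[(455,258)],.08,True))
# cover edge line from wrist: front edge inner/outer at z ~.237
print('cover edge',onz(w,[(415,48),(449,48),(385,300),(416,305)],.235,True))
print('cover edge scene: top corners',onz(s,[(238/4+180,100+50/4),(70/4+180,100+150/4)],.235))
```

```text
side wash,green,box,purple [[ 0.8075 -0.0085  0.    ]
 [ 0.7947  0.0399  0.    ]
 [ 0.7413 -0.1159  0.    ]
 [ 0.869  -0.1401  0.    ]]
wrist wash top z.2, green top .12, purple top .08 [[0.7497 0.0089 0.21  ]] [[0.7888 0.0854 0.12  ]] [[ 0.8206 -0.1538  0.08  ]]
cover edge [[ 0.6516  0.0784  0.235 ]
 [ 0.6745  0.0807  0.235 ]
 [ 0.6403 -0.0712  0.235 ]
 [ 0.6655 -0.0809  0.235 ]]
cover edge scene: top corners [[ 0.6431 -0.1178  0.235 ]
 [ 0.6721  0.069   0.235 ]]
```

View pics/side14.png

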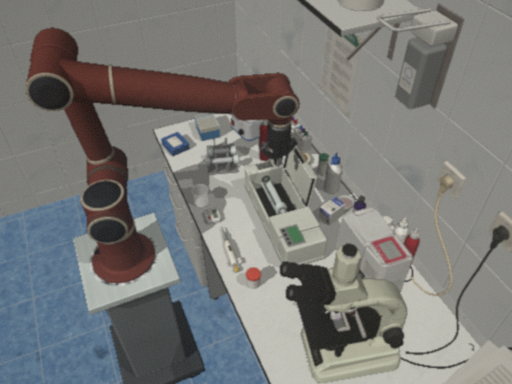

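```bash
python3 plan.py .5645 -.03 .31 1.496 2 1; python3 - <<'E'
E
```

```text
now [ 0.5641 -0.0278  0.2455] rot err [-0.0024 -0.0228 -0.0024] f [ 0.4 -0.5  0.1]
{"tx": -0.03, "ty": 0.02, "tz": -3.23, "wx": -0.001, "wy": -0.011, "wz": -0.001, "jaw": 1.0}
{"tx": -0.07, "ty": 0.02, "tz": -3.23, "wx": -0.001, "wy": -0.011, "wz": -0.001, "jaw": 1.0}
```

Request:
send_rows:
  series:
    - {"tx": -0.1, "ty": 0, "tz": -3.2, "wx": 0, "wy": -0.011, "wz": 0, "jaw": 1}
    - {"tx": 0, "ty": 0, "tz": -3.2, "wx": 0, "wy": -0.011, "wz": 0, "jaw": 1}
    - {"tx": 0, "ty": 4, "tz": 0, "wx": 0, "wy": 0, "wz": 0, "jaw": 1}
    - {"tx": 0, "ty": 5, "tz": 0, "wx": 0, "wy": 0, "wz": 0, "jaw": 1}
    - {"tx": 0, "ty": 5, "tz": 0, "wx": 0, "wy": 0, "wz": 0, "jaw": 1}

```text
t: 23.25
tool_pos: [0.7031, -0.0394, 0.3033]
tool_rot: [-2.301, -2.129, 0.014]
contact_force: [-0.2, -0.6, 0.1]
opening: -0.0003
```

```bash
python3 plan.py .716 -.035 .222 1.496 2 1;  python3 look.py 15 scene
```

```text
now [ 0.7031 -0.0394  0.3033] rot err [-0.0114  0.0017 -0.0028] f [-0.2 -0.6  0.1]
{"tx": 0.28, "ty": 0.67, "tz": 4.06, "wx": -0.006, "wy": 0.001, "wz": -0.001, "jaw": 1.0}
{"tx": 0.27, "ty": 0.65, "tz": 4.06, "wx": -0.006, "wy": 0.001, "wz": -0.001, "jaw": 1.0}
23.25 [ 0.7031 -0.0394  0.3033] [[0.07755685232363872, 0.9969217207155416, -0.011489883516068205], [0.9969865133902411, -0.07757102633405168, -0.0007924591171230471], [-0.0016813017634391405, -0.011393798271225612, -0.9999336750931707]] [-0.1985 -0.5651  0.1436] -0.00029188682734533
```

View pics/scene15.png

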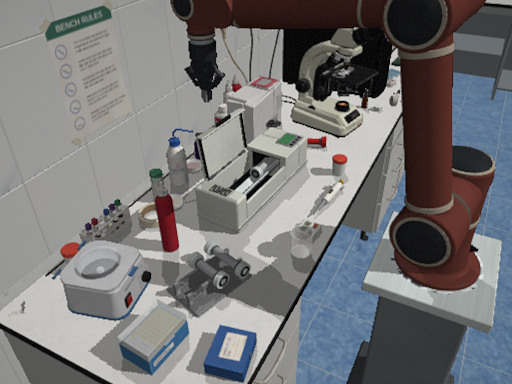

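Request:
send_rows:
  series:
    - {"tx": 0.3, "ty": 1.6, "tz": 0, "wx": -0.011, "wy": 0, "wz": 0, "jaw": 1}
    - {"tx": 0, "ty": 0, "tz": 4, "wx": 0, "wy": 0, "wz": 0, "jaw": 1}
    - {"tx": 0, "ty": 0, "tz": 3.8, "wx": 0, "wy": 0, "wz": 0, "jaw": 1}
    - {"tx": 0, "ty": 0, "tz": 0, "wx": 0, "wy": 0, "wz": 0, "jaw": 1}

```text
t: 23.8
tool_pos: [0.7226, -0.0374, 0.2078]
tool_rot: [-2.299, -2.127, 0.018]
contact_force: [-0.2, 0.0, 0.1]
opening: -0.0002
```

```bash
python3 plan.py .66 -.035 .220 1.496 2 1;  python3 look.py 16 wrist scene
python3 -c "
from h import *
s=cv2.imread('pics/scene16.png');crop(s,160,50,310,200,4,'s16c.png')"
```

```text
now [ 0.7226 -0.0374  0.2078] rot err [-0.0149  0.0019 -0.0032] f [-0.2  0.   0.1]
{"tx": -0.13, "ty": -3.14, "tz": -0.56, "wx": -0.007, "wy": 0.001, "wz": -0.002, "jaw": 1.0}
{"tx": -0.12, "ty": -3.14, "tz": -0.59, "wx": -0.007, "wy": 0.001, "wz": -0.002, "jaw": 1.0}
23.8 [ 0.7226 -0.0374  0.2078] [[0.07786955346921626, 0.9968508180843161, -0.01499263576341164], [0.9969616872878242, -0.07788972132332911, -0.0007651093964909034], [-0.001930472149330265, -0.0148875047205228, -0.999887311390877]] [-0.1743  0.0122  0.0901] -0.0002193963856697761
```

View pics/s16c.png

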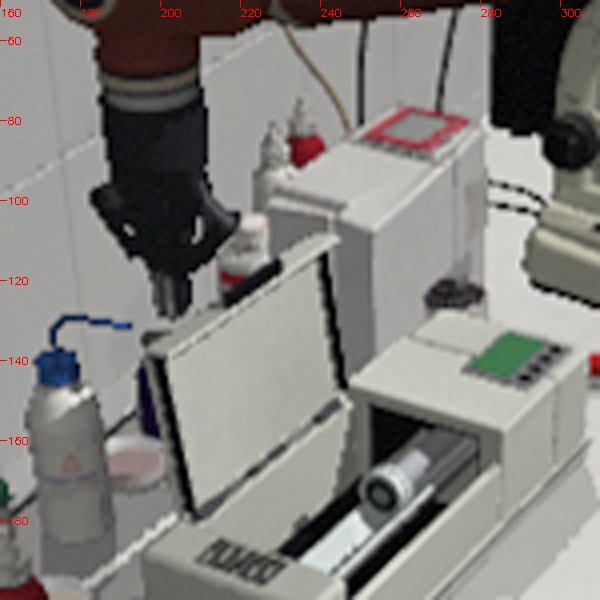

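View pics/wrist16.png

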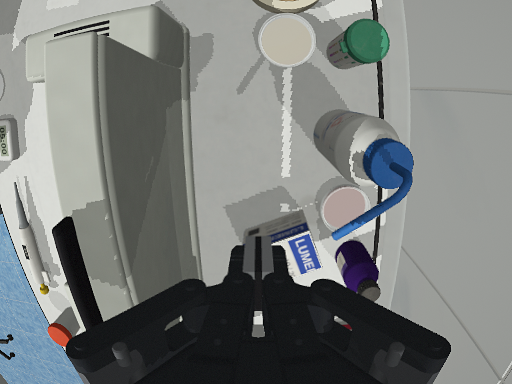

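Request:
send_rows:
  series:
    - {"tx": 0, "ty": -3, "tz": 0, "wx": -0.014, "wy": 0, "wz": 0, "jaw": 1}
    - {"tx": 0, "ty": -2.5, "tz": 0, "wx": 0, "wy": 0, "wz": 0, "jaw": 1}
    - {"tx": 0, "ty": -2, "tz": 0, "wx": 0, "wy": 0, "wz": 0, "jaw": 1}

```text
t: 24.28
tool_pos: [0.653, -0.0324, 0.2213]
tool_rot: [2.293, 2.12, 0.019]
contact_force: [1.6, -0.1, -0.6]
opening: 0.0001
```

```bash
python3 look.py 17 scene; python3 plan.py .6 -.03 .208 1.496 2 1
python3 -c "
from h import *
s=cv2.imread('pics/scene17.png');crop(s,160,50,310,200,4,'s17c.png')"
```

```text
24.275 [ 0.653  -0.0324  0.2213] [[0.07805918375260656, 0.9967128136221101, 0.021687115838064007], [0.996941270752986, -0.07795599667796482, -0.005564642968450256], [-0.0038557102196597904, 0.02205515231055865, -0.9997493204575134]] [ 1.5718 -0.1297 -0.5829] 0.00012857743712073097
now [ 0.6514 -0.0321  0.2216] rot err [ 0.0202  0.0039 -0.003 ] f [ 0.9  1.  -0.3]
{"tx": -0.09, "ty": -2.58, "tz": 0.63, "wx": 0.01, "wy": 0.002, "wz": -0.002, "jaw": 1.0}
{"tx": -0.09, "ty": -2.58, "tz": 0.66, "wx": 0.01, "wy": 0.002, "wz": -0.002, "jaw": 1.0}
```

View pics/s17c.png

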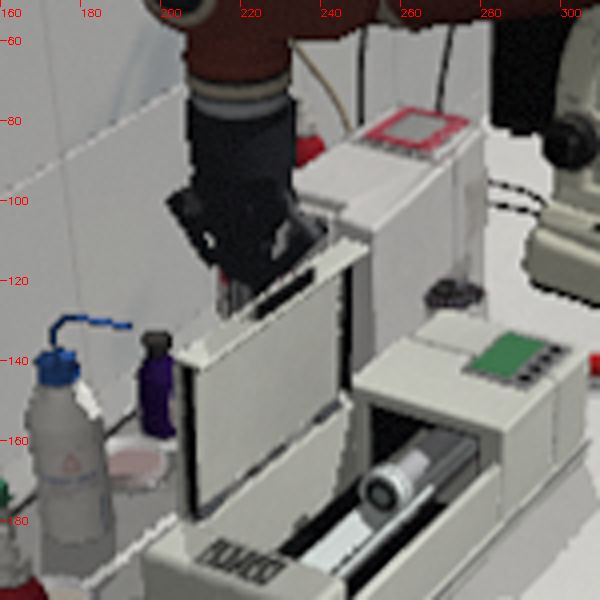

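Cover is moving forward (now about upright). Continue pushing, then follow the arc downward.

Request:
send_rows:
  series:
    - {"tx": 0, "ty": -2.2, "tz": 0.8, "wx": 0.01, "wy": 0.003, "wz": 0, "jaw": 1}
    - {"tx": 0, "ty": -2.2, "tz": 0.9, "wx": 0.01, "wy": 0, "wz": 0, "jaw": 1}
    - {"tx": 0, "ty": 0, "tz": 0, "wx": 0, "wy": 0, "wz": 0, "jaw": 1}

```text
t: 24.7
tool_pos: [0.6118, -0.0293, 0.2133]
tool_rot: [2.296, 2.123, 0.016]
contact_force: [0.5, -0.2, -0.3]
opening: 0.0
```

```bash
python3 look.py 18 scene; python3 plan.py .574 -.03 .188 1.496 2 1
python3 -c "
from h import *
s=cv2.imread('pics/scene18.png');crop(s,160,50,310,200,4,'s18c.png')"
```

```text
24.7 [ 0.6118 -0.0293  0.2133] [[0.07807176911048722, 0.9968040434711467, 0.01692624552378088], [0.9969452091161819, -0.07802205169365559, -0.0035790319648341447], [-0.002246973131023221, 0.017153960740455144, -0.9998503351715514]] [ 0.4538 -0.2095 -0.3295] 6.817438295631825e-06
now [ 0.6129 -0.0295  0.2142] rot err [ 0.0191  0.0025 -0.0033] f [-0.3 -0.2 -0.4]
{"tx": -0.17, "ty": -1.96, "tz": 1.27, "wx": 0.01, "wy": 0.001, "wz": -0.002, "jaw": 1.0}
{"tx": -0.17, "ty": -1.95, "tz": 1.29, "wx": 0.01, "wy": 0.001, "wz": -0.002, "jaw": 1.0}
```

View pics/s18c.png

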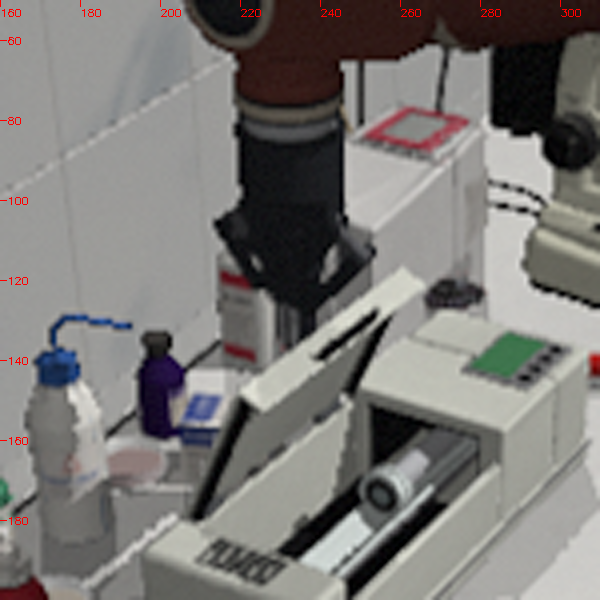

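Request:
send_rows:
  series:
    - {"tx": 0, "ty": -2, "tz": 1.3, "wx": 0.01, "wy": 0.001, "wz": 0, "jaw": 1}
    - {"tx": 0, "ty": -2, "tz": 1.3, "wx": 0.009, "wy": 0, "wz": 0, "jaw": 1}
    - {"tx": 0, "ty": -1.1, "tz": 1.6, "wx": 0, "wy": 0, "wz": 0, "jaw": 1}
    - {"tx": 0, "ty": -0.8, "tz": 1.4, "wx": 0, "wy": 0, "wz": 0, "jaw": 1}

```text
t: 25.25
tool_pos: [0.5617, -0.0263, 0.1644]
tool_rot: [2.296, 2.123, 0.015]
contact_force: [-0.3, 0.3, 1.3]
opening: -0.0
```

```bash
python3 look.py 19 scene; python3 plan.py .545 -.03 .13 1.496 2 1
python3 -c "
from h import *
s=cv2.imread('pics/scene19.png');crop(s,160,50,310,200,4,'s19c.png')"
```

```text
25.25 [ 0.5617 -0.0263  0.1644] [[0.07823802010995969, 0.9967854856127099, 0.017248416771056367], [0.9969303360575481, -0.07817472667988705, -0.004314760330474101], [-0.002952500204575972, 0.01753304823353516, -0.9998419249872366]] [-0.3454  0.2852  1.3015] -5.300578255100259e-06
now [ 0.5598 -0.026   0.1619] rot err [ 0.0133  0.0027 -0.0035] f [-0.1 -0.4 -1. ]
{"tx": -0.25, "ty": -0.74, "tz": 1.59, "wx": 0.007, "wy": 0.001, "wz": -0.002, "jaw": 1.0}
{"tx": -0.25, "ty": -0.73, "tz": 1.59, "wx": 0.007, "wy": 0.001, "wz": -0.002, "jaw": 1.0}
```

View pics/s19c.png

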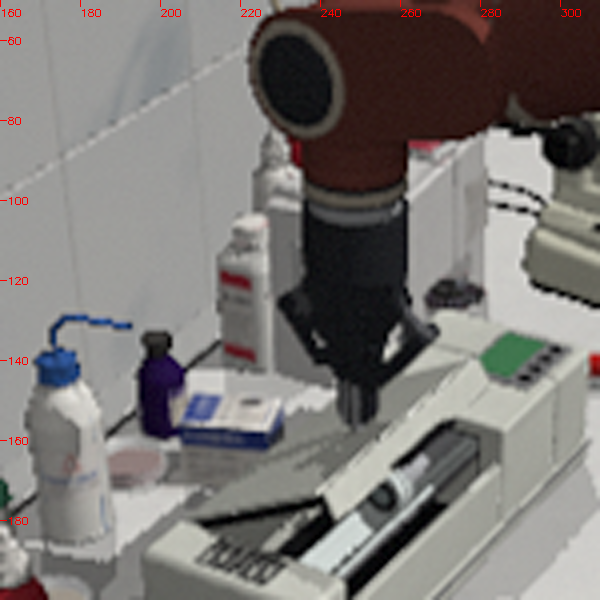

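Request:
send_rows:
  series:
    - {"tx": 0, "ty": -0.7, "tz": 1.3, "wx": 0.007, "wy": 0.001, "wz": 0, "jaw": 1}
    - {"tx": 0, "ty": -0.5, "tz": 1.2, "wx": 0.006, "wy": 0, "wz": 0, "jaw": 1}
    - {"tx": 0, "ty": 0, "tz": 0.8, "wx": 0, "wy": 0, "wz": 0, "jaw": 1}

```text
t: 25.68
tool_pos: [0.548, -0.0252, 0.1268]
tool_rot: [2.306, 2.132, -0.002]
contact_force: [-0.8, -0.5, 1.6]
opening: 0.0003
```

Request:
send_rows:
  series:
    - {"tx": 0, "ty": 0, "tz": 0.5, "wx": 0, "wy": 0, "wz": 0, "jaw": 1}

```text
t: 25.8
tool_pos: [0.5476, -0.0252, 0.1208]
tool_rot: [-2.307, -2.133, 0.003]
contact_force: [-0.4, -0.6, 1.1]
opening: 0.0
```

Request:
send_rows:
  series:
    - {"tx": 0, "ty": 0, "tz": 0.4, "wx": 0, "wy": 0, "wz": 0, "jaw": 1}

```text
t: 25.92
tool_pos: [0.5477, -0.0252, 0.1188]
tool_rot: [-2.306, -2.132, 0.005]
contact_force: [-11.8, 2.0, 26.6]
opening: 0.0002
```

Request:
send_rows:
  series:
    - {"tx": 0, "ty": 0, "tz": 0.1, "wx": 0, "wy": 0, "wz": 0, "jaw": 1}
    - {"tx": 0, "ty": 0, "tz": -2, "wx": 0, "wy": 0, "wz": 0, "jaw": 1}
    - {"tx": 0, "ty": 0, "tz": -5, "wx": 0, "wy": 0, "wz": 0, "jaw": 1}
    - {"tx": 0, "ty": 0, "tz": -5, "wx": 0, "wy": 0, "wz": 0, "jaw": 1}
    - {"tx": 0, "ty": 0, "tz": 0, "wx": 0, "wy": 0, "wz": 0, "jaw": 1}

```text
t: 26.55
tool_pos: [0.549, -0.0251, 0.2419]
tool_rot: [-2.306, -2.132, 0.004]
contact_force: [0.7, 0.8, 0.6]
opening: 0.0
```

```bash
python3 look.py 20 scene side wrist
python3 -c "
from h import *
s=cv2.imread('pics/scene20.png');crop(s,150,100,320,310,3,'s20c.png')
s=cv2.imread('pics/side20.png');crop(s,190,120,340,270,4,'sd20c.png')"
```

```text
26.55 [ 0.549  -0.0251  0.2419] [[0.0781175607841776, 0.996941195551611, -0.002428849368467597], [0.9969430964205577, -0.07812079515452978, -0.0012664374498517826], [-0.0014523073093218358, -0.002322493605671047, -0.9999962484064281]] [0.7333 0.7703 0.5735] 1.9112850349241602e-05
```

View pics/s20c.png

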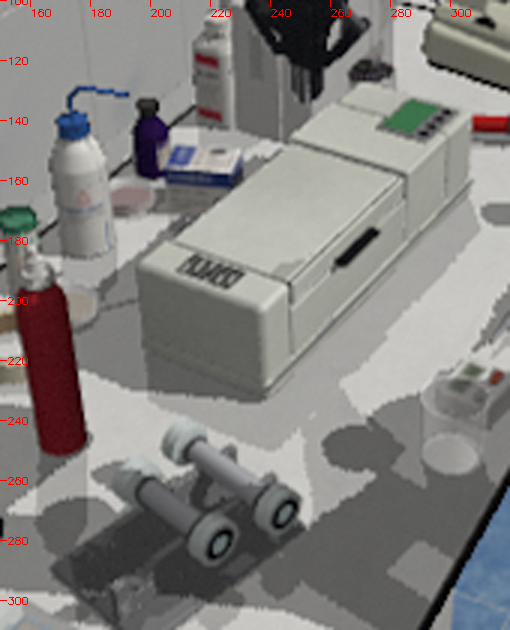

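View pics/wrist20.png

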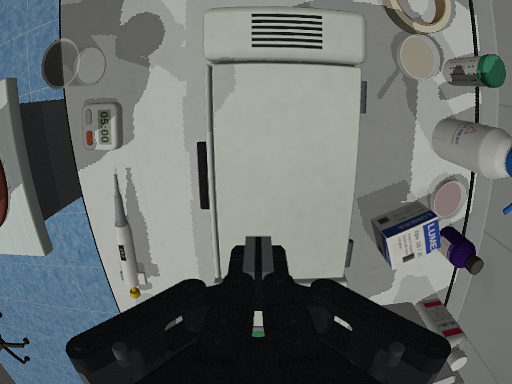

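View pics/sd20c.png

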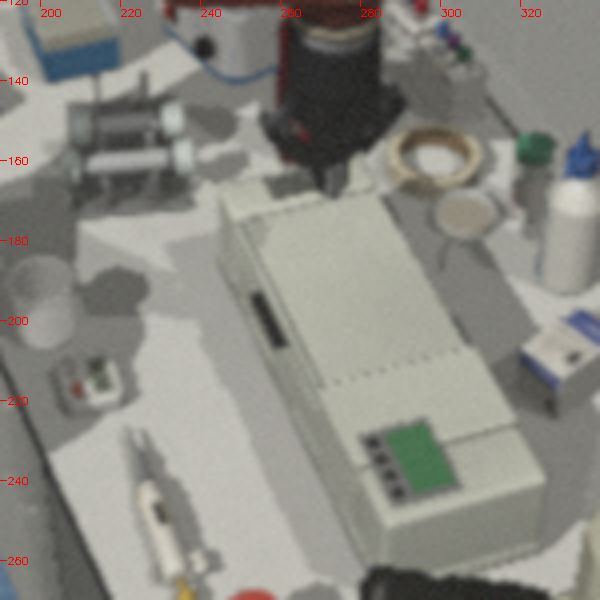

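Run:
```python
from h import *
import pickle
np.set_printoptions(precision=4,suppress=True)
w=pickle.load(open('wrist20.pkl','rb'))
crop(cv2.imread('pics/wrist20.png'),190,40,380,300,3,'w20c.png')
f=lambda px,z:(onz(w,px,z,True)[:,:2]-[.5676,0])@np.array([.075,.997])
print(f([(230,64),(340,66)],.108),f([(225,278),(325,279)],.108))
s=pickle.load(open('scene20.pkl','rb'))
g=lambda px,z:(onz(s,px,z)[:,:2]-[.5676,0])@np.array([.075,.997])
print('scene hood seam',g([(150+403/3,100+182/3),(150+293/3,100+144/3)],.112),'lamp',g([(150+285/3,100+282/3),(150+180/3,100+243/3)],.11))
```

```text
[0.0846 0.0849] [-0.1273 -0.1296]
scene hood seam [-0.1126 -0.1204] lamp [0.0906 0.0883]
```

View pics/w20c.png

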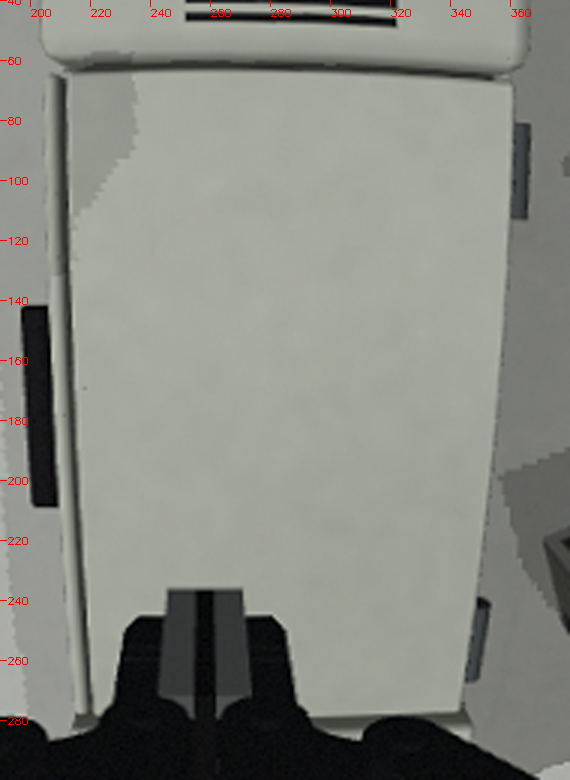

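Run:
```python
from station import ctrl
print(ctrl.finish_job())
```

```text
the job is handed in; nothing more can be done
None
```

I handed in the job after about 27 s of robot time, with every step carried out in order; `finish_job` reports no verdict.

**What I did**
- I moved the short tube from the groove to the middle place of the rest.
- I laid the longest tube in the groove, having picked it out by measured length: 160 mm, in the left place. The tube in the right place measured 130 mm, and I left it alone.
- I pushed the longest tube in with closed fingers until it stopped. The readings peaked at about 17 N, and it did not move on further pushes.
- I pushed the cover over from behind and pressed it shut at about 27 N.

**Last checks**
- **Short tube:** after release it measured about 3 mm from the middle of its place and parallel to the rest.
- **Longest tube:** its outer end measured −61.9 mm along the groove. The shut cover's two seams put the expected value at −61.9 mm.
- **Cover:** it is flush in all three views, and the arm stood clear above it, touching nothing.
- **Third tube:** it looks unmoved in the final pictures; I did not measure it again.

**Where checks disagreed:** single-edge estimates of the polarimeter's position put the tube's end up to about 3.5 mm short of the stop or 2.5 mm past it. The wrist camera's view of the cover centre and the push force both say it is against the stop. The scene camera's seam readings for the shut cover differ from the wrist's by 4 to 17 mm. I relied on the wrist view because the cover's length in it, 213 mm, matches the stated 214 mm.

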